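Bring the pepper mill's place to the front and put the mill back

ROBOT

A 6-joint arm with a two-finger parallel gripper is mounted at the origin on the work surface. World frame = base frame: x ahead of the robot, y to its left, z up, the work surface at z = 0. Lengths are in m, angles in rad, forces in N, time in s.
With the tool pointing down it reaches from about 0.35 to 0.775 m from the base axis. Payload 7.3 kg.
Tool frame: the origin (TCP) lies on the centre line of the jaws, within the pads' length; the fingertips stand 17 mm ahead of it and the grasp point (between the pads) lies 2 mm behind it (robot.tcp_to_tips is the distance from the TCP to the fingertips, in m); z points along the fingers, y is the line along which they close (so a half turn about z gives the same grasp; the last joint's range is limited). The gripper opens to 92 mm and grips with 3 to 60 N. Pads are 19 mm wide; open, the fingers measure 130 mm over their backs; the gripper's body (75 mm by 190 mm) begins 47 mm behind the grasp point.
Start: joints at [-1.333, 0.342, 1.524, -0, 1.275, -0.146], TCP at [0.197, -0.487, 0.204] pointing down, gripper open.
Joint ranges: [-2.53, 2.53], [-0.77, 2.02], [0.04, 2.7], [-1, 4.14], [0.28, 2.66], [-3.11, 3.11]. Speed limits (rad/s): [2.57, 2.57, 3.14, 3.14, 3.14, 3.14].

INTERFACE

Orientations are given as [roll, pitch, yaw] about the fixed x, y, z axes, in that order (R = Rz(yaw) Ry(pitch) Rx(roll)).
In Python, from cell import robot gives the robot as it stands. The module is installed in compiled form; this text tells all that it offers.
- The arm moves only by the tool carry_out, never from a script. Its argument "commands" is a list of rows, each a list of 3 entries, a list of its own where there are three numbers: the shift along the tool's x, y, z in m, then the turn about the tool's z in rad, then the opening, from 0 (shut) to 1 (fully open). In form: [[[dx, dy, dz], yaw, claw], ...]. A call has 1 to 20 rows; each row shifts and turns the commanded pose from where the row before left it, along the tool's axes as they then stand; what a row does not reach is not made up. A row lasts 1/8 s, in which the tool goes at most 62.5 mm and 10.7 degrees, less where a joint would pass 70% of its speed; a pose out of reach is approached as far as the arm can. A call is refused whole if a number of a shift passes 0.0625 or a number of a turn 0.188, either way. A call with a gripper value outside its range is refused whole. The fingers move at their own pace and stop on an object; "newtons" is the grip in N (left out, the last holds). Time passes only in rows, so rows that do not move let the fingers close. It gives the time, the measured TCP pose, the force, the opening and the grip force at its end, in the units of the state.
- robot.observe(): the state, without advancing time (a new reading comes with each control period).
- robot.read_camera(name): name is "side" or "top"; returns a dict with "pixels" (384x512x3 uint8, red, green, blue), "fx", "fy", "cx", "cy" (pixels), "k1" (the pictures are not rectified: a ray, as slopes to the right and down, at radius r is drawn at 1 + k1 r^2 times it, then the intrinsics apply), "view" (4x4, takes a point from world to camera coordinates). Camera axes: x right, y up, looking along -z (the intrinsics and any distortion apply to the point x, -y, -z); pixel columns grow to the right and rows downward; lengths in m; the calibration is good to about 2 mm. A picture is of the moment at which its call begins. There is no depth.
- robot.hand_in(): hands the job in; it is judged then, once.
Trained networks look in a picture, given as the dict that the camera call returned (one of the last four; its "shot" number tells which), for a name from the list of things; names that differ only in an ending like _2 or _b are one class to them, and where a whole thing is asked for, a point or a joint stands for the part that bears it (a point fixed in the world has none). Each returns a list of dicts, best first, with "p" (0 to 1); they miss things now and then, are a little off and sometimes report something else, mostly with a low value. They report only what shows in the picture. A call takes as long as a camera call. They do not tell look-alikes from the thing itself.
- robot.find_in(picture, name): "at" ([column, row] in pixels, amid what is visible of it).
- robot.tip_of(picture, name): "at" ([column, row] in pixels: a listed point, or the origin of a listed thing).
The state is a dict: "time": time; "qpos": joint angles; "qvel": joint speeds; "joint_efforts": joint torques, N m; "tool_pos": TCP position; "tool_rot": TCP orientation; "contact_force": force on the tool from outside, world axes, zero at the start; "torque": the same for the moment, N m; "opening": finger opening in m; "grip_force": force on a finger pad.
Only numpy, scipy, OpenCV 4.12 (cv2) and the standard library are available. Lean on these libraries where they do the work, as an engineer would, in place of code of your own. Each camera call takes 0.05 s, during which the arm holds its last target. There are 200 camera calls.

TASK

With light fingertip pressure on its rim, turn the lazy Susan on the sideboard until its empty holder points straight to the front, towards the robot's base, without pushing on the holders or on what stands in them. Then take the wooden pepper mill that stands on the sideboard, set it gently and fully down into that holder, upright, and let go, with the holder still pointing to the front. Leave everything else as it stands.

Things in the scene. Friction and masses are not known exactly. Their poses are not given: they have to be found in the camera images.
- foot: Low round wooden foot under the lazy Susan, fixed to the sideboard, always square to it (axes as world). Origin: on the turning axis, on the sideboard. Front is its -x, the robot's side.
- susan: Wooden lazy Susan, 360 mm across, turns endlessly about z. Origin: axis, underside (14 mm up); -x points to the empty holder. Raised middle 228 mm across, top 20 mm up. Bare rim, warped: top face 15 to 19 mm above the origin, edge 178 to 182 mm from the axis. No grip: 10 to 15 N of fingertip pressure drags it round (0.45 N m); stays where left. Over 40 N harms its bearing: touch at under 10 mm/s.
- holders: Five walnut rings, 64 mm across outside, 54 mm inside, 16 mm high, standing on the raised middle of the lazy Susan, centres on a circle of 78 mm radius, 72 degrees apart; they turn with it. Origin: axis, top of the raised middle; -x axis points to the empty ring. Not to be pushed on.
- empty (a point): Middle of the floor of the empty holder (the only ring with nothing in it), at the height of the raised middle's top; turns with the lazy Susan, same axes.
- mill: Walnut pepper mill, turned, round, about 280 g, 135 mm tall with small brass knob. Foot 50 mm across, 14 mm high; waist 35 mm at 50 mm up; straight round head 43 mm across from 72 to 104 mm up: grip there. Origin: middle of the foot's underside; z up its axis. Fits the holder with 1.8 mm all round. Set down with less than 30 N.
- oil: Green glass oil cruet, 138 mm, foot 50 mm, in a holder. Origin: middle of underside, z up. Not to be touched.
- vinegar: Amber conical vinegar cruet, 134 mm, foot 50 mm, in a holder. Origin: middle of underside, z up. Not to be touched.
- mustard: White mustard jar with wooden lid, 86 mm, 50 mm across, in a holder. Origin: middle of underside, z up. Not to be touched.
- caster: Glass sugar caster with steel top, 90 mm, foot 50 mm, in a holder. Origin: middle of underside, z up. Not to be touched.
- dish: Small white dish, 72 mm across, 22 mm high, loose in the middle of the disc. Origin: middle of underside. Not to be touched.
- napkin_ring: Wooden napkin ring, 42 mm across, 28 mm high, loose on the sideboard. Origin: middle of underside.
- salt: Small white salt shaker, 42 mm across, 63 mm high, loose on the sideboard. Origin: middle of underside.
- coasters: Block of four round coasters, 94 mm across, 28 mm high, loose on the sideboard. Origin: middle of underside.
- votive: Glass tealight holder, 68 mm across, 60 mm high, loose on the sideboard. Origin: middle of underside.
There are look-alikes about, which are no part of the job. Leave any blue look-alike of the mill alone.

How it is judged:
On the way, in this order (a step that is already met when the one before it is completed fails the run):
1. the empty holder points to the front (within 10 degrees) and the tray has stopped, the mill not yet in it (x of empty in the frame of foot below -0.07 m and y of empty in the frame of foot between -0.0135 and 0.0135 m and angular speed of susan below 0.05 rad/s and horizontal distance between mill and empty above 0.06 m), for 0.2 s.
2. the mill stands fully down in that holder (horizontal distance between mill and empty below 0.0045 m and z of mill in the frame of empty below 0.004 m and angle between mill's own z axis and vertical below 0.08 rad), for 0.2 s.
At the end, for the whole second after the job is handed in: The formerly empty holder points to the front within 10 degrees; the mill stands in it upright (within 4.5 degrees), foot on its floor (within 4 mm), centred within 4.5 mm; tray and mill at rest; the cruets, jar and caster in their holders and, like the dish, upright (within 14 degrees) (all of step 2 and x of empty in the frame of foot below -0.07 m and y of empty in the frame of foot between -0.0135 and 0.0135 m and angular speed of susan below 0.05 rad/s and linear speed of mill below 0.02 m/s and angle between each of oil, vinegar, mustard, caster, dish's own z axis and vertical below 0.25 rad and horizontal distance between each of oil, vinegar, mustard, caster and susan below 0.09 m); the robot touches nothing.
It fails at once if the robot pushes on the tray with more than 40 N (contact force between any of the arm, the fingers and susan above 40 N).
It fails at once if the mill is dropped into, or forced against, the tray with more than 30 N (contact force between mill and susan above 30 N).
It fails at once if the robot pushes on the holders or the things standing on the tray with more than 3 N (contact force between any of the arm, the fingers and oil above 3 N or contact force between any of the arm, the fingers and vinegar above 3 N or contact force between any of the arm, the fingers and mustard above 3 N or contact force between any of the arm, the fingers and caster above 3 N or contact force between any of the arm, the fingers and dish above 3 N or contact force between any of the arm, the fingers and holders above 3 N).
It fails at once if a thing on the tray tips or leaves its place (angle between any of oil, vinegar, mustard, caster, dish's own z axis and vertical above 0.25 rad or horizontal distance between any of oil, vinegar, mustard, caster and susan above 0.09 m or horizontal distance between dish and susan above 0.03 m).
It fails at once if a bystander on the sideboard is moved (distance of any of napkin_ring, salt, coasters, votive from where it was at the start of the episode above 0.02 m).
It also fails if it takes over 72 s, if anything falls off the work surface, if the arm or the gripper's body presses on something with over 40 N, if the wrist force passes 120 N, or if a joint passes its speed limit or range.

## Working session

There is one attempt and no reset: what is moved stays moved. The work goes in short steps, Python scripts to look and compute and a tool call to move; the robot and the scene stay as the last step left them, time stands still between calls to the robot, and variables do not carry over. Pictures are saved under pics/ and viewed, at most 10 in all, crops included, and the job is handed in when it is done.

Besides the shell and the picture viewer there is one more tool, called after ">>>" by a JSON object that holds its "method" and its "body". carry_out: Moves the arm, as the interface text tells. Its arguments: {"type":"object","properties":{"commands":{"type":"array"},"newtons":{"type":"number"}},"required":["commands"]}

```bash
mkdir -p pics; cat > h.py <<'E'
import numpy as np, cv2
from cell import robot
def ray(p,uv):
    x=np.array([(uv[0]-p['cx'])/p['fx'],(uv[1]-p['cy'])/p['fy']]); s=x.copy()
    for _ in range(30): s=x/(1+p['k1']*(s@s))
    V=np.array(p['view']); R=V[:3,:3]
    return -R.T@V[:3,3], R.T@np.array([s[0],-s[1],-1.])
def at_z(p,uv,z):
    o,d=ray(p,uv); return o+d*(z-o[2])/d[2]
def proj(p,X):
    V=np.array(p['view']); c=V[:3,:3]@np.asarray(X)+V[:3,3]
    s=np.array([c[0],-c[1]])/-c[2]; s=s*(1+p['k1']*(s@s))
    return np.array([p['fx']*s[0]+p['cx'],p['fy']*s[1]+p['cy']])
def save(p,n): cv2.imwrite('pics/'+n,np.ascontiguousarray(p['pixels'][:,:,::-1]))
E
python3 - <<'E'
from h import *
np.set_printoptions(precision=4,suppress=True)
P={c:robot.read_camera(c) for c in('top','side')}
im=np.hstack([P['top']['pixels'],P['side']['pixels']])[:,:,::-1]
cv2.imwrite('pics/a.png',np.vstack([cv2.resize(im,(800,300))]))
cv2.imwrite('pics/top.png',cv2.resize(P['top']['pixels'][:,:,::-1],(800,600)))
Z=dict(foot=0,susan=.014,empty=.034,mill=0,oil=.034,vinegar=.034,mustard=.034,caster=.034,dish=.034,napkin_ring=0,salt=0,coasters=0,votive=0)
for c in P:
  p=P[c];o,_=ray(p,(256,192)); print(c,o)
  for n,z in Z.items():
    print(n,[(np.round(d['at']),round(d['p'],2),at_z(p,d['at'],z)[:2]) for d in robot.tip_of(p,n)[:3]])
s=robot.observe();print(s['tool_pos'],s['tool_rot'],s['contact_force'],robot.tcp_to_tips)
E
```

```text
top [ 0.3767 -0.0162  1.351 ]
foot []
susan [(array([208., 148.]), 0.95, array([0.6118, 0.1069]))]
empty [(array([198., 118.]), 0.64, array([0.6894, 0.1307]))]
mill [(array([391., 181.]), 0.92, array([ 0.5132, -0.3989])), (array([356., 180.]), 0.66, array([ 0.5156, -0.3014])), (array([376., 217.]), 0.61, array([ 0.414 , -0.3532]))]
oil [(array([200., 173.]), 0.86, array([0.5379, 0.1289]))]
vinegar [(array([232., 131.]), 0.74, array([0.652 , 0.0385]))]
mustard [(array([228., 162.]), 0.63, array([0.5692, 0.0509]))]
caster [(array([180., 141.]), 0.52, array([0.6278, 0.1824]))]
dish [(array([206., 146.]), 0.83, array([0.6134, 0.1107])), (array([356., 183.]), 0.74, array([ 0.5061, -0.2943]))]
napkin_ring [(array([233., 164.]), 0.71, array([0.5675, 0.0399])), (array([323., 252.]), 0.41, array([ 0.3197, -0.2034]))]
salt [(array([380., 250.]), 0.51, array([ 0.3218, -0.3601])), (array([321., 252.]), 0.41, array([ 0.3198, -0.2001]))]
coasters [(array([379., 133.]), 0.64, array([ 0.6472, -0.3689]))]
votive [(array([111., 126.]), 0.68, array([0.6805, 0.3811]))]
side [0.2906 0.7963 0.8984]
foot [
[... 462 characters left out ...]

vinegar [(array([194., 204.]), 0.73, array([0.6528, 0.0535]))]
mustard [(array([276., 140.]), 0.68, array([ 0.4949, -0.2612])), (array([228., 209.]), 0.55, array([0.5574, 0.0512]))]
caster [(array([191., 245.]), 0.85, array([0.6114, 0.1888]))]
dish [(array([203., 224.]), 0.82, array([0.6045, 0.1179]))]
napkin_ring [(array([331., 169.]), 0.71, array([ 0.3121, -0.2055]))]
salt [(array([340., 143.]), 0.73, array([ 0.299 , -0.3343]))]
coasters [(array([238., 121.]), 0.84, array([ 0.6495, -0.3737]))]
votive [(array([133., 318.]), 0.65, array([0.6811, 0.3887])), (array([238., 121.]), 0.17, array([ 0.6477, -0.3735]))]
[ 0.1966 -0.4868  0.2037] [3.1415 0.     0.3838] [ 0.7717  0.0224 -0.1653] 0.017
```

View pics/top.png

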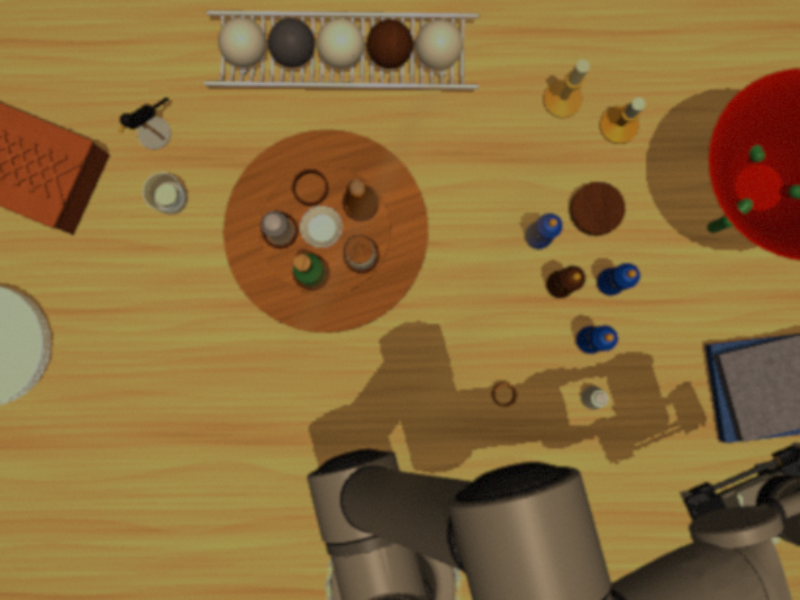

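View pics/a.png

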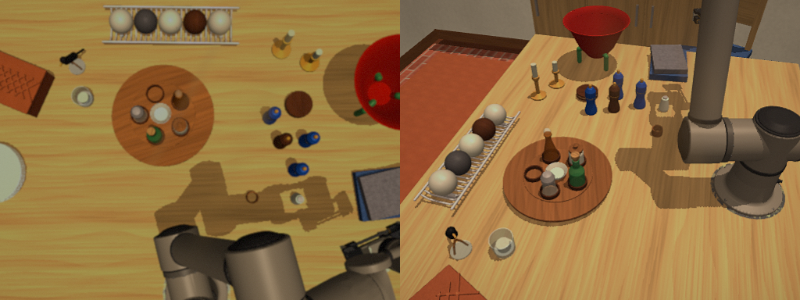

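The wooden mill candidate is the brown one at about (361,180) in the full top picture. The blue look-alikes are at about (347,148), (396,178) and (382,217). The empty ring candidate is at (198,119). I'll confirm both in one crop.

```bash
python3 - <<'E'
from h import *
t=robot.read_camera('top');s=robot.read_camera('side')
up=lambda i,x,y,w,h,W,H:cv2.resize(i['pixels'][y:y+h,x:x+w,::-1],(W,H),interpolation=cv2.INTER_CUBIC)
a=up(t,140,80,140,140,400,400)[:300];a=up(t,140,80,140,105,400,300);b=up(t,320,125,100,75,400,300)
c=up(s,125,160,160,120,400,300);d=up(s,220,80,120,90,400,300)
cv2.imwrite('pics/b.png',np.vstack([np.hstack([a,b]),np.hstack([c,d])]))
E
```

```text
(no output)
```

View pics/b.png

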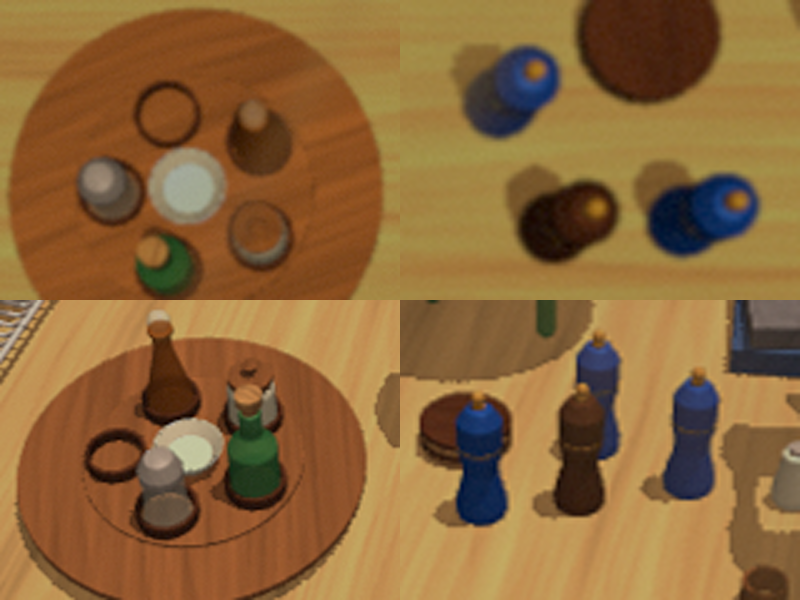

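The crop settles it. The empty ring is at top pixel (198,120). The mill is the only brown one, with its foot near (356,180) and knob at (369,177); the three blue look-alikes stay put. The ring points about 18° from +x, so the tray needs about +162°. I'll move the shut gripper to the far-left rim.

>>> {"method": "carry_out", "body": {"commands": [[[0,0,-0.00625],-0.1484,0],[[0,0,-0.00625],-0.1484,0],[[0,0,-0.00625],-0.1484,0],[[0,0,-0.00625],-0.1484,0],[[0,0,-0.00625],-0.1484,0],[[0,0,-0.00625],-0.1484,0],[[0,0,-0.00625],-0.1484,0],[[0,0,-0.00625],-0.1484,0],[[0,0,0],0,0]], "newtons": 20}}

```text
time: 2.62
tool_pos: [0.1967, -0.487, 0.2541]
tool_rot: [3.141, 0.001, 1.57]
contact_force: [-0.4, -0.5, -0.9]
opening: 0.0065
grip_force: 0.0
```

>>> {"method": "carry_out", "body": {"commands": [[[0.0376,0.0208,0],0,0],[[0.0376,0.0208,0],0,0],[[0.0376,0.0208,0],0,0],[[0.0376,0.0208,0],0,0],[[0.0376,0.0208,0],0,0],[[0.0376,0.0208,0],0,0],[[0.0376,0.0208,0],0,0],[[0.0376,0.0208,0],0,0],[[0.0376,0.0208,0],0,0],[[0.0376,0.0208,0],0,0],[[0.0376,0.0208,0],0,0],[[0.0376,0.0208,0],0,0],[[0.0376,0.0208,0],0,0],[[0.0376,0.0208,0],0,0],[[0.0376,0.0208,0],0,0],[[0.0376,0.0208,0],0,0],[[0.0376,0.0208,0],0,0],[[0.0376,0.0208,0],0,0],[[0.0376,0.0208,0],0,0],[[0.0376,0.0208,0],0,0]]}}

```text
time: 5.12
tool_pos: [0.6129, 0.2665, 0.2531]
tool_rot: [-3.141, 0.0, 1.567]
contact_force: [0.0, -0.4, -0.0]
opening: 0.0006
grip_force: 0.0
```

```bash
python3 - <<'E'
from h import *
np.set_printoptions(precision=4,suppress=True)
s=robot.observe();print({k:s[k] for k in('time','tool_pos','tool_rot','contact_force','qpos','opening')})
for c in('top','side'):
  p=robot.read_camera(c)
  for n,z in dict(susan=.014,empty=.034,mill=0,votive=0).items():
    print(c,n,[(np.round(d['at'],1),round(d['p'],2),at_z(p,d['at'],z)[:2]) for d in robot.tip_of(p,n)[:4]])
  # mill segmentation: dark brown
  X=proj(p,[.505,-.30,.06]).astype(int);print(X)
  save(p,c+'2.png')
E
```

```text
{'time': 5.125, 'tool_pos': array([0.6129, 0.2665, 0.2531]), 'tool_rot': array([-3.1411,  0.0003,  1.5673]), 'contact_force': array([ 0.0495, -0.4393, -0.0464]), 'qpos': array([ 0.2957,  0.5972,  0.9756, -0.0002,  1.5693,  0.2992]), 'opening': 0.0005904172442950054}
top susan [(array([208.7, 148. ]), 0.93, array([0.6107, 0.1052])), (array([377. , 254.9]), 0.42, array([ 0.3106, -0.3483]))]
top empty [(array([197.5, 119.7]), 0.96, array([0.6861, 0.1335]))]
top mill [(array([372.8, 215.1]), 0.95, array([ 0.4188, -0.3443])), (array([342.2, 149.3]), 0.75, array([ 0.6034, -0.2659])), (array([353.2, 180.2]), 0.73, array([ 0.5163, -0.2936])), (array([393.1, 183.3]), 0.56, array([ 0.5059, -0.4036]))]
top votive []
[360 182]
side susan [(array([205.3, 229.4]), 0.66, array([0.6008, 0.1167]))]
side empty [(array([169.4, 227.5]), 0.82, array([0.6851, 0.1475]))]
side mill [(array([274.2, 141. ]), 0.88, array([ 0.5067, -0.2972])), (array([305.8, 135.6]), 0.83, array([ 0.4123, -0.3481])), (array([246.3, 139.9]), 0.67, array([ 0.5956, -0.2819])), (array([278.9, 121.1]), 0.54, array([ 0.5137, -0.4051]))]
side votive [(array([134.7, 318.1]), 0.86, array([0.6779, 0.3877])), (array([222.9, 234. ]), 0.65, array([0.5559, 0.11  ]))]
[275 125]
```

>>> {"method": "carry_out", "body": {"commands": [[[0,0,0.024],0,0],[[0,0,0.024],0,0],[[0,0,0.024],0,0],[[0,0,0.024],0,0],[[0,0,0.024],0,0],[[0,0,0.024],0,0],[[0,0,0.024],0,0],[[0,0,0.024],0,0],[[-0.001,-0.001,0.003],0,0],[[0,0,0],0,0],[[0,0,0],0,0],[[0,0,0.001],0,0],[[0,0,0.001],0,0],[[0,0,0.001],0,0],[[0,0,0.001],0,0],[[0,0,0.001],0,0]]}}

```text
time: 7.62
tool_pos: [0.6114, 0.2643, 0.0535]
tool_rot: [-3.142, 0.0, 1.571]
contact_force: [-0.3, 0.3, 1.3]
opening: 0.0007
grip_force: 0.0
```

>>> {"method": "carry_out", "body": {"commands": [[[0,0,0.001],0,0],[[0,0,0.001],0,0],[[0,0,0.001],0,0],[[0,0,0],0,0]]}}

```text
time: 8.12
tool_pos: [0.6114, 0.2642, 0.0506]
tool_rot: [-3.141, 0.0, 1.571]
contact_force: [0.6, -0.6, -0.3]
opening: 0.0005
grip_force: 0.0
```

>>> {"method": "carry_out", "body": {"commands": [[[0,0,0.001],0,0],[[0,0,0.0005],0,0],[[0,0,0],0,0]]}}

```text
time: 8.5
tool_pos: [0.6114, 0.2642, 0.0491]
tool_rot: [-3.141, 0.0, 1.571]
contact_force: [0.2, -0.9, -0.4]
opening: 0.0005
grip_force: 0.0
```

>>> {"method": "carry_out", "body": {"commands": [[[0,0,0.0005],0,0],[[0,0,0.0005],0,0],[[0,0,0],0,0]]}}

```text
time: 8.88
tool_pos: [0.6114, 0.2642, 0.0481]
tool_rot: [-3.141, 0.0, 1.571]
contact_force: [-0.6, 0.1, -1.3]
opening: 0.0003
grip_force: 0.0
```

>>> {"method": "carry_out", "body": {"commands": [[[0,0,0.0005],0,0],[[0,0,0.0005],0,0],[[0,0,0],0,0]]}}

```text
time: 9.25
tool_pos: [0.6114, 0.2642, 0.0471]
tool_rot: [-3.141, 0.0, 1.571]
contact_force: [0.4, -0.2, 0.1]
opening: 0.0006
grip_force: 0.0
```

>>> {"method": "carry_out", "body": {"commands": [[[0,0,0.0005],0,0],[[0,0,0.0005],0,0],[[0,0,0],0,0]]}}

```text
time: 9.62
tool_pos: [0.6114, 0.2643, 0.0461]
tool_rot: [-3.141, 0.0, 1.571]
contact_force: [0.3, -1.1, -0.2]
opening: 0.0005
grip_force: 0.0
```

>>> {"method": "carry_out", "body": {"commands": [[[0,0,0.0005],0,0],[[0,0,0.0005],0,0],[[0,0,0],0,0]]}}

```text
time: 10.0
tool_pos: [0.6114, 0.2642, 0.0451]
tool_rot: [-3.141, 0.0, 1.571]
contact_force: [0.3, 0.3, -0.9]
opening: 0.0004
grip_force: 0.0
```

```bash
python3 - <<'E'
from h import *
s=robot.read_camera('side');t=robot.read_camera('top')
f=lambda p,X:proj(p,X).round(1)
print(f(s,[.6114,.2642,.028]),f(t,[.6114,.2642,.03]))
up=lambda i,x,y,w,h,W,H:cv2.resize(i['pixels'][y:y+h,x:x+w,::-1],(W,H),interpolation=cv2.INTER_CUBIC)
cv2.imwrite('pics/c.png',np.hstack([up(s,120,180,120,120,400,400),up(t,100,80,130,130,400,400)]))
E
```

```text
[180.6 271.8] [150.1 147.7]
```

View pics/c.png

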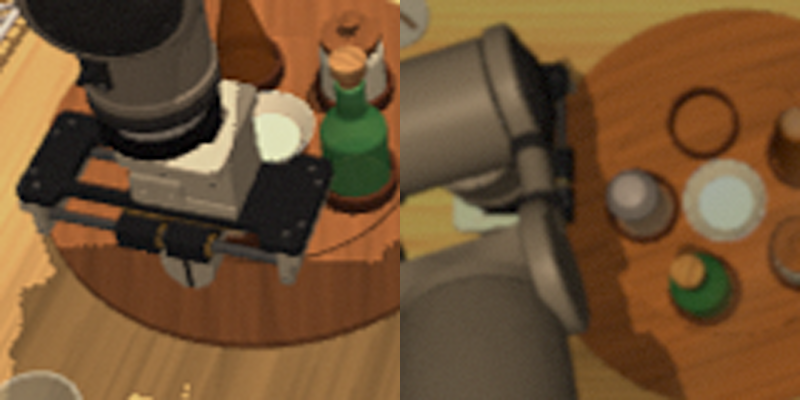

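The fingertips (side crop at about (190,280)) are over the rim and clear of the caster, but not pressing yet. I'll keep going down slowly.

>>> {"method": "carry_out", "body": {"commands": [[[0,0,0.0005],0,0],[[0,0,0.0005],0,0],[[0,0,0],0,0]]}}

```text
time: 10.48
tool_pos: [0.6114, 0.2642, 0.0441]
tool_rot: [-3.142, 0.0, 1.571]
contact_force: [0.1, 0.7, -0.7]
opening: 0.0003
grip_force: 0.0
```

>>> {"method": "carry_out", "body": {"commands": [[[0,0,0.0005],0,0],[[0,0,0.0005],0,0],[[0,0,0],0,0]]}}

```text
time: 10.85
tool_pos: [0.6114, 0.2642, 0.0431]
tool_rot: [-3.141, 0.0, 1.571]
contact_force: [-1.0, 1.0, 0.1]
opening: 0.0004
grip_force: 0.0
```

>>> {"method": "carry_out", "body": {"commands": [[[0,0,0.0005],0,0],[[0,0,0.0005],0,0],[[0,0,0],0,0]]}}

```text
time: 11.22
tool_pos: [0.6114, 0.2642, 0.0421]
tool_rot: [-3.141, 0.0, 1.571]
contact_force: [-0.9, -0.4, -0.3]
opening: 0.0003
grip_force: 0.0
```

>>> {"method": "carry_out", "body": {"commands": [[[0,0,0.0005],0,0],[[0,0,0.0005],0,0],[[0,0,0],0,0]]}}

```text
time: 11.6
tool_pos: [0.6114, 0.2642, 0.0411]
tool_rot: [-3.142, 0.0, 1.571]
contact_force: [-0.2, -0.2, -0.6]
opening: 0.0003
grip_force: 0.0
```

```bash
python3 - <<'E'
from h import *
print(robot.tcp_to_tips, robot.observe()['contact_force'])
s=robot.read_camera('side')
print(proj(s,[.6114,.2642,.024]))
cv2.imwrite('pics/d.png',cv2.resize(s['pixels'][235:295,150:230,::-1],(800,600),interpolation=cv2.INTER_CUBIC))
E
```

```text
0.017 [-0.19492051 -0.20979845 -0.64997059]
[180.8659133  272.74704204]
```

View pics/d.png

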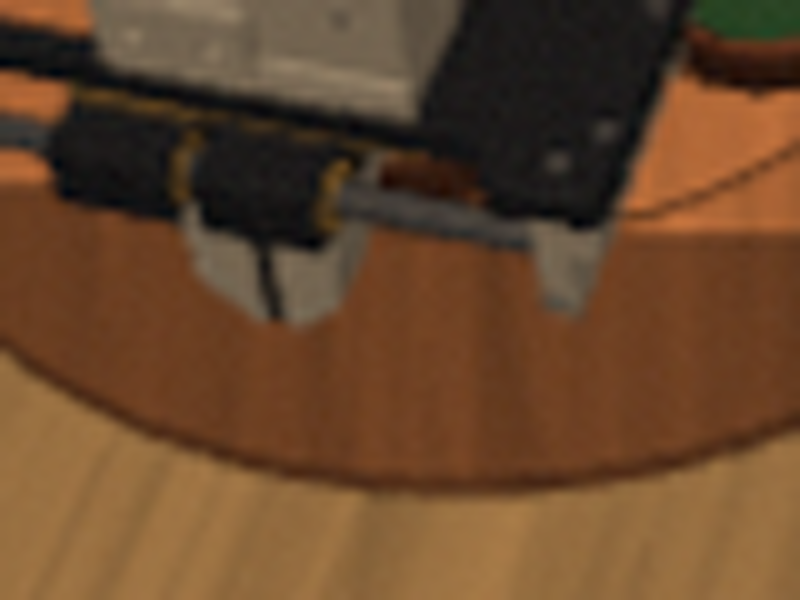

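>>> {"method": "carry_out", "body": {"commands": [[[0,0,0.0007],0,0],[[0,0,0.0007],0,0],[[0,0,0.0006],0,0]]}}

```text
time: 12.02
tool_pos: [0.6114, 0.2643, 0.0391]
tool_rot: [-3.142, 0.0, 1.571]
contact_force: [0.2, -0.7, 0.6]
opening: 0.0
grip_force: 0.0
```

>>> {"method": "carry_out", "body": {"commands": [[[0,0,0.0007],0,0],[[0,0,0.0007],0,0],[[0,0,0.0006],0,0]]}}

```text
time: 12.4
tool_pos: [0.6115, 0.2642, 0.0371]
tool_rot: [3.142, 0.0, 1.571]
contact_force: [1.0, -0.8, -0.5]
opening: 0.0002
grip_force: 0.0
```

>>> {"method": "carry_out", "body": {"commands": [[[0,0,0.0007],0,0],[[0,0,0.0007],0,0],[[0,0,0.0006],0,0]]}}

```text
time: 12.78
tool_pos: [0.6114, 0.2643, 0.0351]
tool_rot: [3.142, 0.0, 1.571]
contact_force: [0.8, 0.0, -0.3]
opening: 0.0008
grip_force: 0.0
```

```bash
python3 - <<'E'
from h import *
s=robot.read_camera('side');o=robot.observe()
x,y,z=o['tool_pos']
for X in ([.6115,.287,.031],[.6115,.287,.014],[x,y,z-.017],[x-.02,y+.0095,z-.017],[x+.02,y+.0095,z-.017],[x,y+.0095,z],[x,y+.0375,z+.045],[x-.095,y+.0375,z+.045],[x+.095,y+.0375,z+.045]): print(np.round(X,3),proj(s,X).round(1))
im=cv2.resize(s['pixels'][215:305,135:255,::-1],(800,600),interpolation=cv2.INTER_CUBIC)
for dz in(0,-.017):
  for dx in(-.02,.02):
    for dy in (-.0095,.0095):
      u=(proj(s,[x+dx,y+dy,z+dz])-[135,215])*800/120; cv2.circle(im,tuple(int(v) for v in u),4,(0,0,255) if dz else (255,255,0),-1)
for a in np.linspace(0,6.28,200):
  for r,zz,col in((.18,.031,(0,255,0)),(.114,.034,(255,0,255))):
    u=(proj(s,[.6115+r*np.cos(a),.107+r*np.sin(a),zz])-[135,215])*800/120; cv2.circle(im,tuple(int(v) for v in u),2,col,-1)
cv2.imwrite('pics/e.png',im)
E
```

```text
[0.612 0.287 0.031] [176.9 279.1]
[0.612 0.287 0.014] [177.9 283.1]
[0.611 0.264 0.018] [181.2 274.2]
[0.591 0.274 0.018] [187.8 279.2]
[0.631 0.274 0.018] [171.8 275.8]
[0.611 0.274 0.035] [178.8 273.4]
[0.611 0.302 0.08 ] [171.6 272.2]
[0.516 0.302 0.08 ] [212.5 280.8]
[0.706 0.302 0.08 ] [132.  263.9]
```

View pics/e.png

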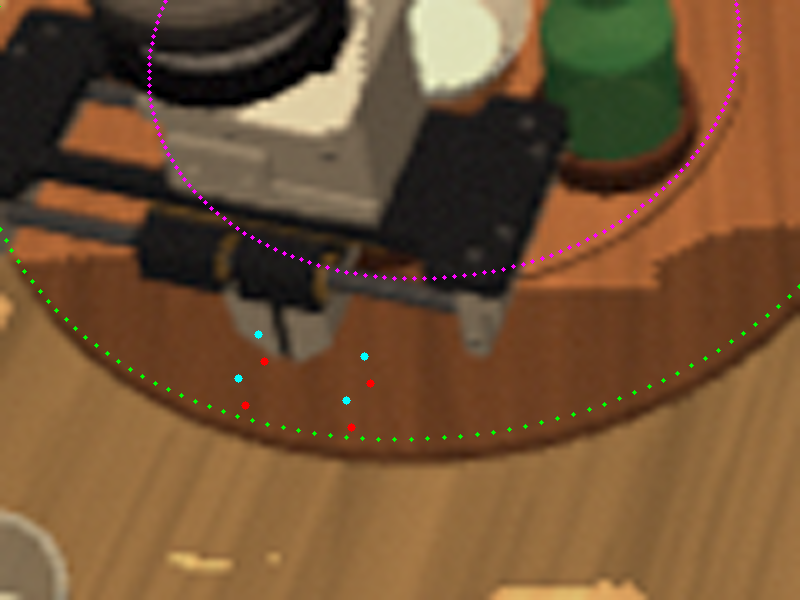

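>>> {"method": "carry_out", "body": {"commands": [[[0,0,0.0007],0,0],[[0,0,0.0007],0,0],[[0,0,0.0006],0,0]]}}

```text
time: 13.2
tool_pos: [0.6115, 0.2643, 0.0331]
tool_rot: [3.142, 0.0, 1.571]
contact_force: [-0.2, -0.1, -0.3]
opening: 0.0006
grip_force: 0.0
```

>>> {"method": "carry_out", "body": {"commands": [[[0,0,0.0007],0,0],[[0,0,0.0007],0,0],[[0,0,0.0006],0,0]]}}

```text
time: 13.58
tool_pos: [0.6115, 0.2642, 0.0311]
tool_rot: [3.142, 0.0, 1.571]
contact_force: [-0.4, 0.5, -0.1]
opening: 0.0002
grip_force: 0.0
```

```bash
python3 - <<'E'
from h import *
np.set_printoptions(precision=4,suppress=True)
t=robot.read_camera('top');s=robot.read_camera('side')
o,d=ray(s,(219.8,232.3))
for z in np.arange(.06,.24,.02):
  X=o+d*(z-o[2])/d[2]; print(X,proj(t,X))
for a,r in((180,.18),(270,.18),(0,.18)):
  print(a,proj(t,[.6115+r*np.cos(np.radians(a)),.107+r*np.sin(np.radians(a)),.031]))
a=cv2.resize(t['pixels'][80:200,90:210,::-1],(400,400),interpolation=cv2.INTER_CUBIC)
b=cv2.resize(s['pixels'][190:290,120:220,::-1],(400,400),interpolation=cv2.INTER_CUBIC)
cv2.imwrite('pics/f.png',np.hstack([a,b]))
print(robot.observe()['tool_pos'],robot.observe()['qpos'])
E
```

```text
[0.5471 0.1525 0.06  ] [189.5416 168.9295]
[0.541  0.1678 0.08  ] [182.6955 170.3561]
[0.5349 0.1832 0.1   ] [175.6285 171.8288]
[0.5288 0.1986 0.12  ] [168.3297 173.3497]
[0.5227 0.2139 0.14  ] [160.7876 174.9214]
[0.5165 0.2293 0.16  ] [152.9896 176.5463]
[0.5104 0.2446 0.18  ] [144.9226 178.2273]
[0.5043 0.26   0.2   ] [136.5724 179.9673]
[0.4982 0.2753 0.22  ] [127.9238 181.7695]
180 [207.9668 212.5575]
270 [273.3767 145.5809]
0 [206.9844  82.2681]
[0.6114 0.2642 0.0311] [ 0.293   0.7576  1.2994 -0.0001  1.0847  0.2929]
```

View pics/f.png

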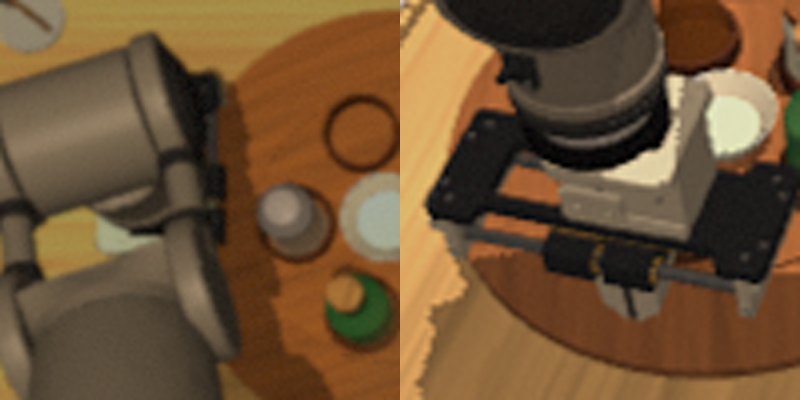

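>>> {"method": "carry_out", "body": {"commands": [[[0,0,0.0009],0,0],[[0,0,0.0009],0,0],[[0,0,0.0009],0,0],[[0,0,0.0003],0,0]]}}

```text
time: 14.18
tool_pos: [0.6114, 0.2642, 0.028]
tool_rot: [-3.141, 0.0, 1.571]
contact_force: [0.1, -0.2, -0.7]
opening: 0.0004
grip_force: 0.0
```

>>> {"method": "carry_out", "body": {"commands": [[[0,0,0.0009],0,0],[[0,0,0.0009],0,0],[[0,0,0.0009],0,0],[[0,0,0.0003],0,0]]}}

```text
time: 14.68
tool_pos: [0.6114, 0.2642, 0.0251]
tool_rot: [-3.142, 0.0, 1.571]
contact_force: [0.1, -0.4, 0.1]
opening: 0.0003
grip_force: 0.0
```

>>> {"method": "carry_out", "body": {"commands": [[[0,0,0.0008],0,0],[[0,0,0.0007],0,0],[[0,0,0.0005],0,0],[[0,0,0],0,0]]}}

```text
time: 15.18
tool_pos: [0.6114, 0.2642, 0.0231]
tool_rot: [-3.141, 0.0, 1.571]
contact_force: [0.5, -0.1, 0.0]
opening: 0.0006
grip_force: 0.0
```

>>> {"method": "carry_out", "body": {"commands": [[[0,0,0.0008],0,0],[[0,0,0.0007],0,0],[[0,0,0.0005],0,0],[[0,0,0],0,0]]}}

```text
time: 15.68
tool_pos: [0.6114, 0.2642, 0.0211]
tool_rot: [-3.141, 0.0, 1.571]
contact_force: [0.4, 0.4, -0.3]
opening: 0.0005
grip_force: 0.0
```

>>> {"method": "carry_out", "body": {"commands": [[[0,0,0.0008],0,0],[[0,0,0.0007],0,0],[[0,0,0.0005],0,0]]}}

```text
time: 16.05
tool_pos: [0.6114, 0.2642, 0.0191]
tool_rot: [-3.142, 0.0, 1.571]
contact_force: [0.4, -0.5, -0.5]
opening: 0.0003
grip_force: 0.0
```

>>> {"method": "carry_out", "body": {"commands": [[[0,0,0.0008],0,0],[[0,0,0.0007],0,0],[[0,0,0.0005],0,0]]}}

```text
time: 16.42
tool_pos: [0.6114, 0.2643, 0.0171]
tool_rot: [-3.142, 0.0, 1.571]
contact_force: [-0.1, -0.1, 0.4]
opening: 0.0005
grip_force: 0.0
```

```bash
python3 - <<'E'
from h import *
s=robot.read_camera('side')
for c in(176,179,182,206,209): print(c,[(r,*s['pixels'][r,c].tolist()) for r in range(260,288,2)])
x,y,z=robot.observe()['tool_pos']
for h in (.03,.04,.05,.06): print(h,proj(s,[x,y,h]).round(1),proj(s,[x,y+.0095,h]).round(1))
E
```

```text
176 [(260, 27, 22, 23), (262, 23, 23, 24), (264, 19, 19, 21), (266, 93, 82, 65), (268, 105, 91, 74), (270, 117, 102, 82), (272, 116, 84, 61), (274, 111, 63, 31), (276, 109, 62, 31), (278, 108, 61, 31), (280, 94, 54, 28), (282, 115, 80, 46), (284, 142, 104, 60), (286, 144, 104, 61)]
179 [(260, 31, 29, 26), (262, 21, 18, 17), (264, 18, 20, 17), (266, 102, 87, 70), (268, 94, 83, 66), (270, 79, 69, 56), (272, 54, 45, 37), (274, 108, 63, 33), (276, 108, 63, 34), (278, 108, 64, 33), (280, 108, 60, 32), (282, 80, 43, 22), (284, 146, 106, 61), (286, 143, 105, 62)]
182 [(260, 20, 20, 21), (262, 15, 14, 16), (264, 18, 17, 18), (266, 35, 31, 28), (268, 118, 102, 82), (270, 115, 99, 79), (272, 114, 95, 77), (274, 100, 55, 27), (276, 103, 61, 35), (278, 102, 59, 31), (280, 104, 60, 30), (282, 81, 47, 23), (284, 146, 108, 64), (286, 151, 110, 65)]
206 [(260, 30, 28, 26), (262, 23, 20, 22), (264, 99, 85, 68), (266, 117, 101, 81), (268, 115, 101, 81), (270, 117, 103, 83), (272, 104, 86, 67), (274, 113, 66, 35), (276, 110, 64, 32), (278, 110, 63, 32), (280, 111, 64, 34), (282, 88, 50, 27), (284, 137, 99, 56), (286, 148, 107, 64)]
209 [(260, 30, 27, 25), (262, 25, 25, 25), (264, 13, 13, 13), (266, 120, 104, 83), (268, 93, 82, 65), (270, 97, 78, 60), (272, 119, 97, 78), (274, 109, 60, 29), (276, 110, 64, 34), (278, 111, 65, 35), (280, 110, 64, 33), (282, 83, 46, 24), (284, 145, 104, 62), (286, 148, 109, 64)]
0.03 [180.5 271.3] [179.1 274.6]
0.04 [180.  268.9] [178.5 272.2]
0.05 [179.4 266.4] [177.9 269.7]
0.06 [178.8 263.9] [177.3 267.2]
```

>>> {"method": "carry_out", "body": {"commands": [[[0,0,0.0007],0,0],[[0,0,0.0007],0,0],[[0,0,0.0006],0,0]]}}

```text
time: 16.85
tool_pos: [0.6115, 0.2643, 0.0151]
tool_rot: [3.142, 0.0, 1.571]
contact_force: [0.2, -1.2, -0.1]
opening: 0.0005
grip_force: 0.0
```

>>> {"method": "carry_out", "body": {"commands": [[[0,0,0.0005],0,0],[[0,0,0.0005],0,0],[[0,0,0],0,0]]}}

```text
time: 17.23
tool_pos: [0.6114, 0.2642, 0.0141]
tool_rot: [-3.141, 0.0, 1.571]
contact_force: [0.1, 0.2, -0.4]
opening: 0.0004
grip_force: 0.0
```

>>> {"method": "carry_out", "body": {"commands": [[[0,0,0.0005],0,0],[[0,0,0.0005],0,0],[[0,0,0],0,0]]}}

```text
time: 17.6
tool_pos: [0.6114, 0.2642, 0.0131]
tool_rot: [-3.141, 0.0, 1.571]
contact_force: [-0.2, -0.9, 0.8]
opening: 0.0004
grip_force: 0.0
```

>>> {"method": "carry_out", "body": {"commands": [[[0,0,0.0005],0,0],[[0,0,0.0005],0,0],[[0,0,0],0,0]]}}

```text
time: 17.98
tool_pos: [0.6114, 0.2643, 0.0121]
tool_rot: [-3.142, 0.0, 1.571]
contact_force: [0.0, -0.8, -0.6]
opening: 0.0005
grip_force: 0.0
```

>>> {"method": "carry_out", "body": {"commands": [[[0,0,0.0005],0,0],[[0,0,0.0005],0,0],[[0,0,0],0,0]]}}

```text
time: 18.35
tool_pos: [0.6114, 0.2642, 0.0111]
tool_rot: [-3.142, 0.0, 1.571]
contact_force: [0.6, 0.9, 0.2]
opening: 0.0006
grip_force: 0.0
```

>>> {"method": "carry_out", "body": {"commands": [[[0,0,0.0006],0,0],[[0,0,0.0006],0,0],[[0,0,0.0006],0,0],[[0,0,0],0,0]]}}

```text
time: 18.85
tool_pos: [0.6114, 0.2643, 0.0093]
tool_rot: [-3.141, 0.0, 1.571]
contact_force: [0.6, 0.2, -0.1]
opening: 0.0006
grip_force: 0.0
```

>>> {"method": "carry_out", "body": {"commands": [[[0,0,0.0006],0,0],[[0,0,0.0006],0,0],[[0,0,0.0006],0,0],[[0,0,0],0,0]]}}

```text
time: 19.35
tool_pos: [0.6115, 0.2642, 0.0075]
tool_rot: [3.142, 0.0, 1.571]
contact_force: [-0.0, -0.0, -0.2]
opening: 0.0006
grip_force: 0.0
```

```bash
python3 - <<'E'
from h import *
s=robot.read_camera('side')
for c in(176,178,180,182): print(c,[(r,*s['pixels'][r,c].tolist()) for r in range(268,282)])
cv2.imwrite('pics/g.png',cv2.resize(s['pixels'][225:300,140:240,::-1],(800,600),interpolation=cv2.INTER_CUBIC))
E
```

```text
176 [(268, 98, 85, 67), (269, 112, 98, 78), (270, 116, 101, 80), (271, 117, 102, 82), (272, 115, 100, 81), (273, 115, 98, 77), (274, 113, 79, 56), (275, 109, 63, 33), (276, 110, 62, 31), (277, 110, 64, 35), (278, 107, 62, 32), (279, 110, 64, 35), (280, 94, 55, 30), (281, 80, 44, 23)]
178 [(268, 22, 20, 17), (269, 33, 32, 26), (270, 31, 25, 22), (271, 32, 29, 23), (272, 44, 39, 33), (273, 74, 65, 53), (274, 87, 76, 62), (275, 107, 72, 48), (276, 109, 63, 33), (277, 109, 63, 34), (278, 109, 63, 34), (279, 111, 65, 37), (280, 105, 61, 31), (281, 85, 47, 21)]
180 [(268, 36, 32, 30), (269, 109, 94, 75), (270, 121, 105, 84), (271, 119, 103, 83), (272, 99, 86, 69), (273, 90, 78, 63), (274, 80, 71, 58), (275, 93, 75, 58), (276, 102, 63, 38), (277, 103, 58, 30), (278, 104, 60, 31), (279, 104, 61, 34), (280, 106, 62, 32), (281, 87, 50, 26)]
182 [(268, 14, 12, 13), (269, 95, 83, 67), (270, 116, 100, 79), (271, 115, 100, 80), (272, 116, 101, 82), (273, 115, 99, 80), (274, 114, 101, 81), (275, 107, 80, 57), (276, 102, 62, 35), (277, 101, 58, 29), (278, 103, 60, 33), (279, 101, 59, 30), (280, 104, 61, 33), (281, 93, 54, 30)]
```

View pics/g.png

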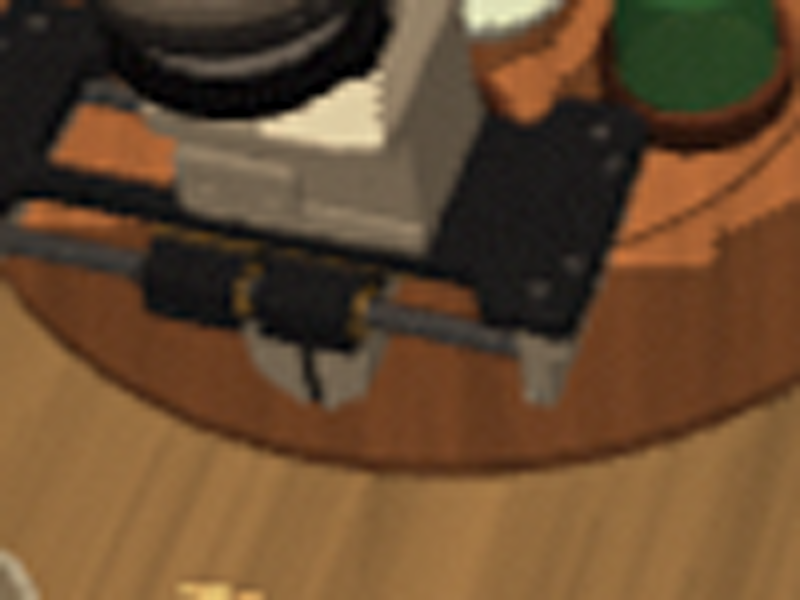

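The tip (crop (320,405), pixel row about 275) looks within a few mm of the rim. The tool plainly sits about 35 mm higher than the reported pose suggests, so I'll let contact set the height.

>>> {"method": "carry_out", "body": {"commands": [[[0,0,0.0006],0,0],[[0,0,0.0006],0,0],[[0,0,0.0003],0,0],[[0,0,0],0,0]]}}

```text
time: 19.9
tool_pos: [0.6116, 0.2643, 0.0074]
tool_rot: [3.141, -0.0, 1.571]
contact_force: [-3.4, -2.1, 7.7]
opening: 0.0008
grip_force: 3.9
```

>>> {"method": "carry_out", "body": {"commands": [[[0,0,0.0005],0,0],[[0,0,0.0003],0,0],[[0,-0.0016,0],-0.01,0],[[0,-0.0031,0],-0.02,0],[[-0.0001,-0.0047,0],-0.03,0],[[-0.0001,-0.0047,0],-0.03,0],[[-0.0001,-0.0047,0],-0.03,0]]}}

```text
time: 20.78
tool_pos: [0.5953, 0.2635, 0.0074]
tool_rot: [3.135, -0.001, 1.692]
contact_force: [1.8, 0.5, 7.3]
opening: 0.0001
grip_force: 3.4
```

```bash
cat >> h.py <<'E'
def ang(C=np.array([.6115,.107])):
    for c in('top','side'):
        p=robot.read_camera(c)
        for n,z,off in(('empty',.034,0),):
            for d in robot.tip_of(p,n)[:2]:
                q=at_z(p,d['at'],z)[:2]-C; print(c,n,round(d['p'],2),'deg',np.degrees(np.arctan2(q[1],q[0])).round(1),'r',np.hypot(*q).round(3))
E
python3 -c "
from h import *
ang()"
```

```text
top empty 0.85 deg 27.2 r 0.077
side empty 0.61 deg 31.9 r 0.086
```

The tray follows with no visible slip, so I'll carry on around.

>>> {"method": "carry_out", "body": {"commands": [[[-0.0001,-0.0057,0.0003],-0.036,0],[[-0.0001,-0.0057,0.0003],-0.036,0],[[-0.0001,-0.0057,0],-0.036,0],[[-0.0001,-0.0057,0],-0.036,0],[[-0.0001,-0.0057,0],-0.036,0],[[-0.0001,-0.0057,0],-0.036,0],[[-0.0001,-0.0057,0],-0.036,0],[[-0.0001,-0.0057,0],-0.036,0],[[-0.0001,-0.0057,0],-0.036,0],[[-0.0001,-0.0057,0],-0.036,0]]}}

```text
time: 22.22
tool_pos: [0.5416, 0.2476, 0.0073]
tool_rot: [3.133, 0.001, 2.052]
contact_force: [1.2, 2.0, 10.9]
opening: 0.0
grip_force: 5.3
```

>>> {"method": "carry_out", "body": {"commands": [[[-0.0001,-0.0057,0],-0.036,0],[[-0.0001,-0.0057,0],-0.036,0],[[-0.0001,-0.0057,0],-0.036,0],[[-0.0001,-0.0057,0],-0.036,0],[[-0.0001,-0.0057,0],-0.036,0],[[-0.0001,-0.0057,0],-0.036,0],[[-0.0001,-0.0057,0],-0.036,0],[[-0.0001,-0.0057,0],-0.036,0],[[-0.0001,-0.0057,0],-0.036,0],[[-0.0001,-0.0057,0],-0.036,0],[[-0.0001,-0.0057,0],-0.036,0],[[-0.0001,-0.0057,0],-0.036,0],[[-0.0001,-0.0057,0],-0.036,0],[[-0.0001,-0.0057,0],-0.036,0],[[-0.0001,-0.0057,0],-0.036,0],[[-0.0001,-0.0057,0],-0.036,0],[[-0.0001,-0.0057,0],-0.036,0],[[-0.0001,-0.0057,0],-0.036,0],[[-0.0001,-0.0057,0],-0.036,0],[[-0.0001,-0.0057,0],-0.036,0]]}}

```text
time: 24.72
tool_pos: [0.4667, 0.1644, 0.0072]
tool_rot: [3.137, 0.006, 2.772]
contact_force: [-0.9, 4.1, 17.5]
opening: 0.0005
grip_force: 8.8
```

```bash
python3 -c "
from h import *
ang();s=robot.observe();print(s['qpos'],s['tool_pos'])"
```

```text
top empty 0.72 deg 90.1 r 0.078
side empty 0.92 deg 86.2 r 0.084
[ 1.82470255e-01  5.40558715e-01  1.84744015e+00 -1.55889453e-05
  7.47392809e-01 -1.01788822e+00] [0.46647849 0.16376198 0.00721654]
```

>>> {"method": "carry_out", "body": {"commands": [[[-0.0001,-0.0057,-0.0003],-0.036,0],[[-0.0001,-0.0057,-0.0003],-0.036,0],[[-0.0001,-0.0057,0],-0.036,0],[[-0.0001,-0.0057,0],-0.036,0],[[-0.0001,-0.0057,0],-0.036,0],[[-0.0001,-0.0057,0],-0.036,0],[[-0.0001,-0.0057,0],-0.036,0],[[-0.0001,-0.0057,0],-0.036,0],[[-0.0001,-0.0057,0],-0.036,0],[[-0.0001,-0.0057,0],-0.036,0],[[-0.0001,-0.0057,0],-0.036,0],[[-0.0001,-0.0057,0],-0.036,0],[[-0.0001,-0.0057,0],-0.036,0],[[-0.0001,-0.0057,0],-0.036,0],[[-0.0001,-0.0057,0],-0.036,0],[[-0.0001,-0.0057,0],-0.036,0],[[-0.0001,-0.0057,0],-0.036,0],[[-0.0001,-0.0057,0],-0.036,0],[[-0.0001,-0.0057,0],-0.036,0],[[-0.0001,-0.0057,0],-0.036,0]]}}

```text
time: 27.42
tool_pos: [0.467, 0.0521, 0.0073]
tool_rot: [-3.139, 0.009, -2.792]
contact_force: [5.1, 5.7, 9.1]
opening: 0.0007
grip_force: 4.7
```

>>> {"method": "carry_out", "body": {"commands": [[[-0.0001,-0.0057,0.0003],-0.036,0],[[-0.0001,-0.0057,0],-0.036,0],[[-0.0001,-0.0057,0],-0.036,0],[[-0.0001,-0.0057,0],-0.036,0],[[-0.0001,-0.0057,0],-0.036,0],[[-0.0001,-0.0057,0],-0.036,0],[[-0.0001,-0.0057,0],-0.036,0],[[-0.0001,-0.0057,0],-0.036,0],[[-0.0001,-0.0057,0],-0.036,0],[[-0.0001,-0.0057,0],-0.036,0],[[-0.0001,-0.0057,0],-0.036,0],[[-0.0001,-0.0057,0],-0.036,0],[[-0.0001,-0.0057,0],-0.036,0],[[-0.0001,-0.0057,0],-0.036,0],[[-0.0001,-0.0057,0],-0.036,0],[[-0.0001,-0.0057,0],-0.036,0],[[-0.0001,-0.0057,0],-0.036,0],[[-0.0001,-0.0057,0],-0.036,0]]}}

```text
time: 29.68
tool_pos: [0.5288, -0.0258, 0.0073]
tool_rot: [-3.136, 0.005, -2.144]
contact_force: [3.3, 9.7, 13.3]
opening: 0.0003
grip_force: 6.5
```

```bash
python3 -c "
from h import *
ang();s=robot.observe();print(s['qpos'],s['tool_pos'])
p=robot.read_camera('top')
save(p,'t3.png')"
```

```text
top empty 0.95 deg 167.6 r 0.082
side empty 0.56 deg 161.2 r 0.081
[-1.95790103e-01  5.85896212e-01  1.74958035e+00  2.70529968e-03
  7.97888216e-01 -2.76540919e+00] [ 0.52940868 -0.02643654  0.00725152]
```

>>> {"method": "carry_out", "body": {"commands": [[[-0.0001,-0.0057,0],-0.036,0],[[-0.0001,-0.0057,0],-0.036,0],[[-0.0001,-0.0057,0],-0.036,0],[[-0.0001,-0.0057,0],-0.036,0],[[-0.0001,-0.0057,0],-0.036,0],[[-0.0001,-0.0047,0],-0.03,0],[[0,-0.0031,0],-0.02,0],[[0,-0.0016,0],-0.01,0],[[0,0,0],0,0],[[0,0,-0.001],0,0],[[0,0,-0.002],0,0],[[0,0,-0.005],0,0]]}}

```text
time: 31.42
tool_pos: [0.559, -0.0439, 0.0127]
tool_rot: [3.14, -0.0, -1.904]
contact_force: [-0.0, -0.6, -0.7]
opening: 0.0007
grip_force: 0.0
```

```bash
python3 - <<'E'
from h import *
np.set_printoptions(precision=4,suppress=True)
C=np.array([.6115,.107])
for c in('top','side'):
  p=robot.read_camera(c)
  for n,z,off in(('empty',.034,0),('susan',.014,0),('oil',.034,137),('vinegar',.034,-72),('mustard',.034,-144),('caster',.034,72),('dish',.034,0)):
    r=[]
    for d in robot.tip_of(p,n)[:1]:
      q=at_z(p,d['at'],z)[:2]; r.append((round(d['p'],2),q,np.degrees(np.arctan2(*(q-C)[::-1])).round(1),np.hypot(*(q-C)).round(3)))
    print(c,n,r)
t=p
E
```

```text
top empty [(0.97, array([0.525 , 0.1067]), np.float64(-179.8), np.float64(0.086))]
top susan [(0.61, array([0.6089, 0.1133]), np.float64(112.8), np.float64(0.007))]
top oil [(0.74, array([0.6681, 0.0567]), np.float64(-41.6), np.float64(0.076))]
top vinegar [(0.81, array([0.5845, 0.1809]), np.float64(110.1), np.float64(0.079))]
top mustard [(0.6, array([0.6685, 0.1462]), np.float64(34.5), np.float64(0.069))]
top caster [(0.56, array([0.5886, 0.0276]), np.float64(-106.1), np.float64(0.083))]
top dish [(0.96, array([0.6087, 0.0952]), np.float64(-103.3), np.float64(0.012))]
side empty [(0.62, array([ 0.3015, -0.3139]), np.float64(-126.4), np.float64(0.523))]
side susan [(0.6, array([0.608 , 0.1115]), np.float64(127.7), np.float64(0.006))]
side oil [(0.74, array([0.6709, 0.0639]), np.float64(-36.0), np.float64(0.073))]
side vinegar [(0.63, array([0.5907, 0.1841]), np.float64(105.1), np.float64(0.08))]
side mustard [(0.6, array([0.6778, 0.1576]), np.float64(37.4), np.float64(0.083))]
side caster [(0.68, array([0.5889, 0.0337]), np.float64(-107.1), np.float64(0.077))]
side dish []
```

All five holders agree with 0° ± 2°: the empty one is at about 180°, oil −38°, vinegar 108°, mustard 36° and caster −107°. Next I'll lift off, go over to the mill, open and turn.

>>> {"method": "carry_out", "body": {"commands": [[[0,0,-0.05],0,0],[[0,0,-0.05],0,0],[[0,0,-0.05],0,0],[[0,0,-0.05],0,0],[[0.0512,-0.0069,0],0,1],[[0.0512,-0.0069,0],0,1],[[0.0512,-0.0069,0],0,1],[[0.0512,-0.0069,0],0,1],[[0.0512,-0.0069,0],0,1],[[0,0,0],0.18,1],[[0,0,0],0.18,1],[[0,0,0],0.18,1],[[0,0,0],0.18,1],[[0,0,0],0.18,1],[[0,0,0],0.18,1],[[0,0,0],0.18,1],[[0,0,0],0.18,1],[[0,0,0],0.18,1],[[0,0,0],0.18,1]]}}

```text
time: 34.6
tool_pos: [0.5266, -0.2159, 0.2136]
tool_rot: [-3.041, 0.037, 2.438]
contact_force: [-0.1, -0.3, 1.0]
opening: 0.0919
grip_force: 0.0
```

>>> {"method": "carry_out", "body": {"commands": [[[0,0,0],0.18,1],[[0,0,0],0.18,1],[[0,0,0],0.18,1],[[0,0,0],0.18,1],[[0,0,0],0.18,1],[[0,0,0],0.18,1],[[0,0,0],0.18,1],[[0,0,0],0.18,1],[[0,0,0],0.18,1],[[0,0,0],0,1]]}}

```text
time: 35.85
tool_pos: [0.5266, -0.2159, 0.2136]
tool_rot: [3.1, 0.099, 0.821]
contact_force: [-0.4, 0.2, -0.0]
opening: 0.0919
grip_force: 0.0
```

```bash
python3 - <<'E'
from h import *
np.set_printoptions(precision=4,suppress=True)
o=robot.observe();print(o['tool_pos'],o['tool_rot'],o['opening'],o['qpos'])
x,y,z=o['tool_pos'];yw=o['tool_rot'][2];ay=np.array([np.sin(yw),-np.cos(yw),0])
t=robot.read_camera('top');s=robot.read_camera('side')
def crop(p,x0,y0,w,h):
  im=cv2.resize(p['pixels'][y0:y0+h,x0:x0+w,::-1],(400,600),interpolation=cv2.INTER_CUBIC);k=400/w
  for zz,col in((z-.017,(0,0,255)),(z+.024,(255,255,0))):
    for sg in(-1,1):
      for r in(.046,.065):
        u=(proj(p,np.array([x,y,zz])+sg*r*ay)-[x0,y0])*k
        cv2.circle(im,tuple(int(v) for v in u),3,col,-1)
  return im
cv2.imwrite('pics/i.png',np.hstack([crop(t,310,110,100,150),crop(s,220,30,100,150)]))
# mill, precise knob/foot from the first clean pictures
for c,f in(('top','top2.png'),('side','side2.png')):
  p=t if c=='top' else s
  hsv=cv2.imread('pics/'+f)
  print(c,[proj(p,[.508,-.297,h]).round(1) for h in(0,.132)])
E
```

```text
[ 0.5266 -0.2159  0.2136] [3.0998 0.0988 0.8212] 0.09189894588876289 [-0.4597  0.4172  1.3867 -0.1098  1.3272  0.3139]
top [array([354.5, 183.2]), array([365.3, 177.9])]
side [array([273.8, 141. ]), array([274.7, 106.5])]
```

View pics/i.png

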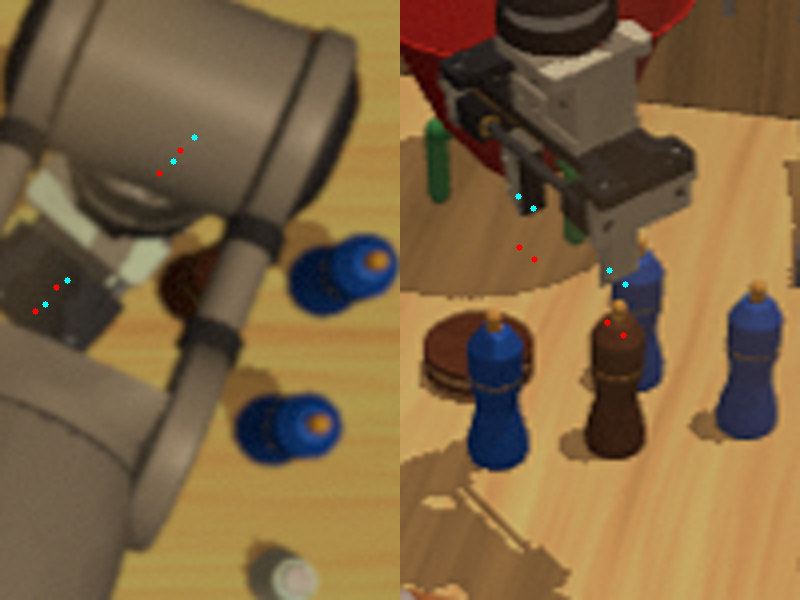

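The drive had hit the last joint's limit, which left the tool tilted about 6° and short of the mill. The crop also shows the true fingertips about 24 mm above the reported TCP z (cyan marks), matching the contact. To undo the tilt, I'll run that joint to its opposite limit so it pushes the mirrored way.

>>> {"method": "carry_out", "body": {"commands": [[[0,0,0],0.187,1],[[0,0,0],0.187,1],[[0,0,0],0.187,1],[[0,0,0],0.187,1],[[0,0,0],0.187,1],[[0,0,0],0.187,1],[[0,0,0],0.187,1],[[0,0,0],0.187,1],[[0,0,0],0.187,1],[[0,0,0],0.187,1],[[0,0,0],0.187,1],[[0,0,0],0.187,1],[[0,0,0],0.187,1],[[0,0,0],0.187,1],[[0,0,0],0.187,1],[[0,0,0],0.1,1]]}}

```text
time: 37.95
tool_pos: [0.5156, -0.2377, 0.2163]
tool_rot: [-3.128, -0.072, -2.037]
contact_force: [-0.0, -0.3, 0.6]
opening: 0.0916
grip_force: 0.0
```

```bash
cat >> h.py <<'E'
def tilt():
    from scipy.spatial.transform import Rotation as Ro
    s=robot.observe();print(s['time'],s['tool_pos'].round(4),s['tool_rot'].round(3),'z',Ro.from_euler('xyz',s['tool_rot']).as_matrix()[:,2].round(4),'q',s['qpos'].round(3))
E
python3 -c "
from h import *
tilt()"
```

```text
37.95 [ 0.5156 -0.2377  0.2163] [-3.128 -0.072 -2.037] z [-0.0205 -0.0707 -0.9973] q [-0.524  0.407  1.393 -0.074  1.325  3.1  ]
```

>>> {"method": "carry_out", "body": {"commands": [[[0,0,0],0.1,1],[[0,0,0],0.1,1]]}}

```text
time: 38.2
tool_pos: [0.4904, -0.2757, 0.2184]
tool_rot: [-3.117, -0.013, -2.168]
contact_force: [-0.5, 0.8, -0.2]
opening: 0.0916
grip_force: 0.0
```

```bash
python3 -c "
from h import *
tilt()"
```

```text
38.2 [ 0.4904 -0.2757  0.2184] [-3.117 -0.013 -2.168] z [ 0.0128 -0.0249 -0.9996] q [-0.641  0.386  1.417 -0.013  1.314  3.101]
```

>>> {"method": "carry_out", "body": {"commands": [[[0,0,0],0.045,1],[[0,0,0],0,1]]}}

```text
time: 38.45
tool_pos: [0.4843, -0.2832, 0.2182]
tool_rot: [-3.117, -0.001, -2.198]
contact_force: [-0.4, -0.0, 0.7]
opening: 0.0918
grip_force: 0.0
```

```bash
python3 - <<'E'
from h import *
tilt()
# precise mill and ring centres; clean early pictures for the mill
P={c:robot.read_camera(c) for c in('top','side')}
for c,f in(('top','top2.png'),('side','side2.png')):
    im=cv2.imread('pics/'+f).astype(int); p=P[c]
    for h in(.132,):
        u0=proj(p,[.508,-.297,h]).astype(int)
        b,g,r=[im[...,i] for i in range(3)]
        m=(r>b*2.2)&(r>130)&(r>g*1.25)
        M=np.zeros(m.shape,bool);M[u0[1]-6:u0[1]+7,u0[0]-7:u0[0]+8]=True
        m&=M; ys,xs=np.nonzero(m); print(c,len(xs),xs.mean(),ys.mean(),at_z(p,(xs.mean(),ys.mean()),h))
    # dark brown mill body mask
    m=((r+g+b)<190)&(r>b*1.25); M=np.zeros(m.shape,bool)
    ua,ub=proj(p,[.508,-.297,0]),proj(p,[.508,-.297,.135])
    x0,x1=sorted((ua[0],ub[0]));y0,y1=sorted((ua[1],ub[1]))
    M[int(y0-10):int(y1+10),int(x0-12):int(x1+12)]=True; m&=M
    ys,xs=np.nonzero(m);print(c,'mask',len(xs),xs.min(),xs.max(),ys.min(),ys.max())
    # model silhouette fit
    prof=[(0,.025),(.014,.025),(.05,.0175),(.072,.0215),(.104,.0215),(.122,.014)]
    from scipy.optimize import minimize
    def sil(xy):
        out=np.zeros(m.shape,np.uint8);a=np.linspace(0,2*np.pi,24)
        for (z1,r1),(z2,r2) in zip(prof,prof[1:]):
            pts=np.array([proj(p,[xy[0]+rr*np.cos(t),xy[1]+rr*np.sin(t),zz]) for zz,rr in((z1,r1),(z2,r2)) for t in a])
            cv2.fillConvexPoly(out,cv2.convexHull((pts*16).round().astype(np.int32)),1,shift=4)
        return out.astype(bool)
    best=max(((sil((x,y))&m).sum()/(sil((x,y))|m).sum(),x,y) for x in np.arange(.49,.525,.0025) for y in np.arange(-.315,-.28,.0025))
    print(c,'fit',np.round(best,4))
E
```

```text
38.45 [ 0.4843 -0.2832  0.2182] [-3.117e+00 -1.000e-03 -2.198e+00] z [ 0.0198 -0.0153 -0.9997] q [-0.666  0.382  1.423  0.     1.311  3.103]
top 14 369.07142857142856 176.14285714285714 [ 0.51223193 -0.30652497  0.132     ]
top mask 340 350 373 171 190
top fit [ 0.7902  0.5125 -0.3025]
side 28 271.0 105.89285714285714 [ 0.51963438 -0.29773119  0.132     ]
side mask 430 266 280 108 144
side fit [ 0.7847  0.5125 -0.305 ]
```

>>> {"method": "carry_out", "body": {"commands": [[[0,0,0],-0.1848,1],[[0,0,0],-0.1848,1],[[0,0,0],-0.1848,1],[[0,0,0],-0.1848,1],[[0,0,0],-0.1848,1],[[0,0,0],-0.1848,1],[[0,0,0],-0.1848,1],[[0,0,0],-0.1848,1],[[0,0,0],-0.1848,1],[[0,0,0],-0.1848,1],[[0,0,0],-0.1848,1],[[0,0,0],-0.1848,1],[[0,0,0],-0.1848,1],[[0,0,0],-0.1848,1],[[0,0,0],-0.1848,1],[[0,0,0],-0.1848,1],[[0,0,0],-0.1848,1],[[0,0.0152,0],0,1],[[0,0.0152,0],0,1],[[0,0,0],0,1]]}}

```text
time: 41.05
tool_pos: [0.5101, -0.3001, 0.2186]
tool_rot: [3.117, 0.001, 0.945]
contact_force: [-1.0, 0.2, 0.4]
opening: 0.092
grip_force: 0.0
```

```bash
python3 -c "
from h import *
tilt()"
```

```text
41.05 [ 0.5101 -0.3001  0.2186] [3.117e+00 1.000e-03 9.450e-01] z [ 0.0197 -0.0152 -0.9997] q [-0.661  0.44   1.331  0.     1.345 -0.036]
```

>>> {"method": "carry_out", "body": {"commands": [[[0,0,0.025],0,1],[[0,0,0.025],0,1],[[0,0,0.02],0,1],[[0,0,0.02],0,1],[[0,0,0.015],0,1],[[0,0,0.015],0,1],[[0,0,0.015],0,1],[[0,0,0.01],0,1],[[0,0,0.01],0,1],[[0,0,0.007],0,1],[[0,0,0],0,1]]}}

```text
time: 42.42
tool_pos: [0.5122, -0.3031, 0.0566]
tool_rot: [3.117, 0.001, 0.943]
contact_force: [0.4, 0.5, 0.8]
opening: 0.0916
grip_force: 0.0
```

```bash
python3 - <<'E'
from h import *
tilt()
s=robot.read_camera('side');t=robot.read_camera('top')
a=cv2.resize(s['pixels'][70:160,220:320,::-1],(660,594),interpolation=cv2.INTER_CUBIC)
cv2.imwrite('pics/j.png',a)
E
```

```text
42.425 [ 0.5122 -0.3031  0.0566] [3.117e+00 1.000e-03 9.430e-01] z [ 0.0193 -0.0149 -0.9997] q [-0.663  0.601  1.535  0.     0.981 -0.035]
```

View pics/j.png

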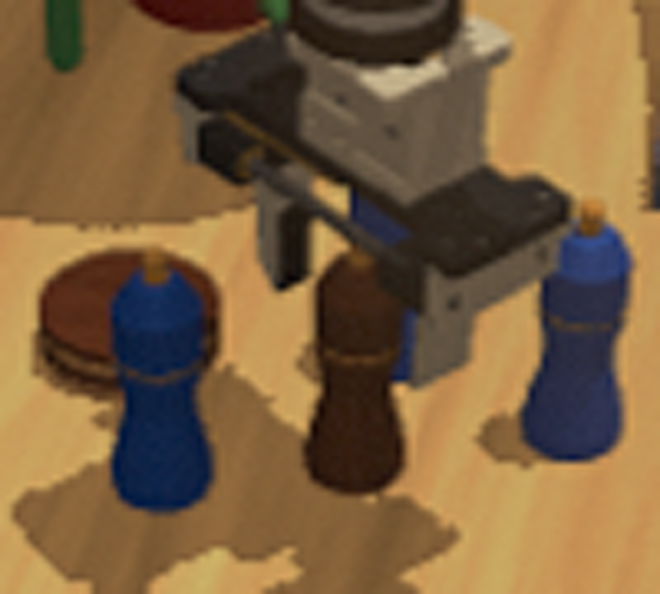

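The wooden mill stands centred between the fingers (knob at crop (357,250), tips at (285,290) and (430,385)), clear of the blue ones. I'll go down 7 mm, grip, and lift a little.

>>> {"method": "carry_out", "body": {"commands": [[[0,0,0.004],0,1],[[0,0,0.003],0,1],[[0,0,0],0,0.2],[[0,0,0],0,0.2],[[0,0,0],0,0.2],[[0,0,0],0,0.2],[[0,0,0],0,0.2],[[0,0,0],0,0.2],[[0,0,-0.003],0,0.2],[[0,0,-0.005],0,0.2],[[0,0,-0.01],0,0.2]], "newtons": 20}}

```text
time: 43.9
tool_pos: [0.5119, -0.3028, 0.0681]
tool_rot: [3.118, 0.001, 0.943]
contact_force: [0.4, -0.2, -2.5]
opening: 0.0421
grip_force: 19.9
```

```bash
python3 - <<'E'
from h import *
from scipy.optimize import minimize
np.set_printoptions(precision=4,suppress=True)
a=np.linspace(0,2*np.pi,90,endpoint=False)
tot=[]
for c in('top','side'):
  ps=[robot.read_camera(c) for _ in range(3)];p=ps[0]
  g=np.mean([cv2.cvtColor(q['pixels'],cv2.COLOR_RGB2GRAY).astype(float) for q in ps],0).astype(np.float32)
  cv2.imwrite(f'pics/{c}4.png',g)
  def samp(x,y,r,z):
    u=np.array([proj(p,[x+r*np.cos(t),y+r*np.sin(t),z]) for t in a],np.float32)
    return cv2.remap(g,u[:,:1],u[:,1:],cv2.INTER_LINEAR).mean()
  f=lambda X:(samp(*X,.0295,.05)-.5*samp(*X,.021,.05)-.5*samp(*X,.039,.05))
  X0=min(((f((x,y)),x,y) for x in np.arange(.52,.549,.004) for y in np.arange(.093,.122,.004)))[1:]
  r=minimize(f,X0,method='Nelder-Mead',options=dict(initial_simplex=[X0,(X0[0]+.002,X0[1]),(X0[0],X0[1]+.002)]));print(c,'ring',r.x,r.fun)
  # disc outer edge: bright/dark jump across r=.18
  def h(X): return -abs(samp(*X,.176,.031)-samp(*X,.186,.031 if c=='top' else .031))
  D0=min(((h((x,y)),x,y) for x in np.arange(.6,.625,.003) for y in np.arange(.095,.12,.003)))[1:]
  r=minimize(h,D0,method='Nelder-Mead',options=dict(initial_simplex=[D0,(D0[0]+.002,D0[1]),(D0[0],D0[1]+.002)]));print(c,'disc',r.x,r.fun)
  for d in robot.tip_of(p,'empty')[:1]: print(c,at_z(p,d['at'],.034),d['p'])
tilt()
E
```

```text
top ring [0.5315 0.1067] -35.23485565185547
top disc [0.6084 0.1072] -44.48253631591797
top [0.534  0.1083 0.034 ] 0.93
side ring [0.5296 0.1203] -54.50560760498047
side disc [0.6072 0.1169] -55.166038513183594
side [0.5271 0.1221 0.034 ] 0.79
44.3 [ 0.5121 -0.3029  0.0678] [3.117 0.001 0.943] z [ 0.0195 -0.0151 -0.9997] q [-0.663  0.587  1.526  0.     1.004 -0.035][ WARN:0@1.603] global loadsave.cpp:1063 imwrite_ Unsupported depth image for selected encoder is fallbacked to CV_8U.
```

>>> {"method": "carry_out", "body": {"commands": [[[0,0,-0.03],0,0.2],[[0,0,-0.03],0,0.2],[[0,0,-0.03],0,0.2],[[0,0,-0.035],0,0.2],[[0,0,0],-0.157,0.2],[[0,0,0],-0.157,0.2],[[0,0,0],-0.157,0.2],[[0,0,0],-0.157,0.2],[[0,0,0],0,0.2]]}}

```text
time: 45.42
tool_pos: [0.5096, -0.3011, 0.1927]
tool_rot: [3.122, 0.015, 1.569]
contact_force: [0.5, 0.6, -3.5]
opening: 0.0422
grip_force: 19.9
```

Holder centre by the top picture is (0.5315, 0.1067); the side camera differs by about 1 cm there. I'll carry the mill over and fine-tune by comparing mill and ring within the same picture.

>>> {"method": "carry_out", "body": {"commands": [[[0.02,0.0018,-0.001],0,0.2],[[0.034,0.0018,-0.001],0,0.2],[[0.034,0.0018,-0.001],0,0.2],[[0.034,0.0018,-0.001],0,0.2],[[0.034,0.0018,-0.001],0,0.2],[[0.034,0.0018,-0.001],0,0.2],[[0.034,0.0018,-0.001],0,0.2],[[0.034,0.0018,0],0,0.2],[[0.034,0.0018,0],0,0.2],[[0.034,0.0018,0],0,0.2],[[0.034,0.0018,0],0,0.2],[[0.034,0.0018,0],0,0.2],[[0.014,0.0004,0],0,0.2],[[0,0,0.01],0,0.2],[[0,0,0.02],0,0.2],[[0,0,0.02],0,0.2],[[0,0,0.012],0,0.2],[[0,0,0],0,0.2],[[0,0,0],0,0.2]]}}

```text
time: 47.8
tool_pos: [0.5334, 0.1057, 0.1328]
tool_rot: [3.121, 0.015, 1.57]
contact_force: [0.7, -0.6, -2.6]
opening: 0.0421
grip_force: 19.9
```

```bash
python3 - <<'E'
from h import *
tilt()
t=robot.read_camera('top');s=robot.read_camera('side')
save(s,'s5.png');save(t,'t5.png')
a=cv2.resize(s['pixels'][180:280,180:270,::-1],(450,500),interpolation=cv2.INTER_CUBIC)
b=cv2.resize(t['pixels'][120:220,170:240,::-1],(350,500),interpolation=cv2.INTER_CUBIC)
cv2.imwrite('pics/k.png',np.hstack([a,b]))
print(robot.tip_of(s,'mill')[:3],proj(s,[.5315,.107,.05]),proj(t,[.5315,.107,.05]))
E
```

```text
47.8 [0.5334 0.1057 0.1328] [3.121 0.015 1.57 ] z [ 0.0211 -0.0154 -0.9997] q [ 0.065  0.432  1.595 -0.019  1.095  0.074]
[{'at': [307.9, 134.3], 'p': 0.88}, {'at': [277.8, 122.6], 'p': 0.78}, {'at': [231.9, 213.4], 'p': 0.77}] [231.27175471 222.35803094] [207.02152201 174.93606187]
```

```bash
cat > fit.py <<'E'
from h import *
from scipy.optimize import minimize
np.set_printoptions(precision=4,suppress=True)
prof=[(0,.025),(.014,.025),(.05,.0175),(.066,.0205)]
def fit(p,im,x0,y0,zb,thr=85):
    m=(im[...,0].astype(int)<thr)
    def sil(xy):
        out=np.zeros(m.shape,np.uint8);a=np.linspace(0,2*np.pi,24)
        for (z1,r1),(z2,r2) in zip(prof,prof[1:]):
            pts=np.array([proj(p,[xy[0]+rr*np.cos(t),xy[1]+rr*np.sin(t),zb+zz]) for zz,rr in((z1,r1),(z2,r2)) for t in a])
            cv2.fillConvexPoly(out,cv2.convexHull((pts*16).round().astype(np.int32)),1,shift=4)
        return out.astype(bool)
    S=sil((x0,y0)); k=cv2.dilate(S.astype(np.uint8),np.ones((11,11)))>0
    # leave out rows above the visible part
    top=proj(p,[x0,y0,zb+.05])[1]; k[:int(top)]=False
    r=[]
    for x in np.arange(x0-.016,x0+.017,.002):
        for y in np.arange(y0-.016,y0+.017,.002):
            q=sil((x,y));r.append(((q&m&k).sum()/((q|m)&k).sum(),x,y))
    r=sorted(r,reverse=True); return np.round(r[0],4),np.mean([v[1:] for v in r[:6]],0)
E
python3 - <<'E'
from fit import *
s=robot.read_camera('side');t=robot.read_camera('top');zb=.083
tp=[d for d in robot.tip_of(s,'mill') if abs(d['at'][0]-231)<15]
for d in tp[:1]: print('tip',d['at'],at_z(s,d['at'],zb))
print('fitside',[fit(s,s['pixels'],.5315,.113,zb,th) for th in(75,90)])
tp=[d for d in robot.tip_of(t,'mill') if abs(d['at'][0]-207)<20];print('top',tp[:1],[at_z(t,d['at'],zb) for d in tp[:1]])
# raw column/row profile around the foot
c=proj(s,[.5315,.118,zb]).round().astype(int);print(c)
for r in range(c[1]-12,c[1]+24,2): print(r,s['pixels'][r,c[0]-20:c[0]+21:2,0])
E
```

```text
tip [233.2, 214.8] [0.5243 0.1091 0.083 ]
fitside [(array([0.7669, 0.5335, 0.107 ]), array([0.5322, 0.1087])), (array([0.7265, 0.5295, 0.119 ]), array([0.5292, 0.1163]))]
top [] []
[229 217]
205 [ 23  65  87 103 102 102  93  39  45  47  45  41  45  39  34 109 149 149
 145 154 154]
207 [180 165  67  86  93  92  63  42  47  47  47  46  44  38  36  34 149 146
 149 157 154]
209 [183 178 178  86  34  43  35  46  46  47  44  48  44  42  38  29 129 145
 151 158 151]
211 [179 177 172 171  25  29  36  45  45  47  45  47  48  45  36  32 114 140
 157 155 151]
213 [195 172 167 163 169 154  56  43  46  48  48  47  47  47  39  28 124 145
 158 153 146]
215 [178 197 165 126 140 158  80  43  48  46  49  46  47  46  43  36 146 148
 155 154 146]
217 [140 142 128 118 151 161 143  37  44  46  48  46  46  45  41  82 151 153
 146 152 145]
219 [143 144 125 126 158 166  67  34  38  45  43  44  42  40  35  51  97 158
 148 150 148]
221 [142 144 113  88 105  95  41  33  62  83  76  85 115 129  72  23  37 130
 147 150 146]
223 [146 127  95  94 101  58  27  73  90  86  87  94  93 112 125  78  31 105
 140 153 144]
225 [ 92  83  91  97 100  49  61  92  86  87  89  96  96  91  92  92  67  61
  93 127 152]
227 [ 94  92  94 100  99  43  77  90  84  86  90  95  92  93  97  90  45  59
  92  89  90]
229 [93 93 97 97 99 52 55 83 85 89 94 95 91 96 91 60 34 65 91 90 93]
231 [90 92 96 96 98 73 40 53 74 86 95 96 91 71 49 36 32 92 86 93 92]
233 [93 96 98 97 99 89 49 39 42 48 52 53 37 40 30 32 69 90 89 92 92]
235 [ 58  87  98 100  95  88  86  48  37  37  40  33  35  34  40  86  93  85
  91  92  91]
237 [ 63  50 100  99  90  85  82  84  88  67  67  59  76  85  96  93  82  91
  93  93  91]
239 [72 29 80 97 86 85 83 85 90 93 92 95 90 92 92 89 88 88 93 92 91]
```

```bash
cat > edge.py <<'E'
from h import *
from scipy.optimize import fsolve
np.set_printoptions(precision=4,suppress=True)
a=np.linspace(0,2*np.pi,120)
def pos(p,col,row,r,z,g=(.532,.115)):
    """circle centre whose lowest picture row and middle column are as seen"""
    def f(X):
        u=np.array([proj(p,[X[0]+r*np.cos(t),X[1]+r*np.sin(t),z]) for t in a]);return [(u[:,0].max()+u[:,0].min())/2-col,u[:,1].max()-row]
    return fsolve(f,g)
def cross(v,i0,thr,up):
    for i in range(len(v)-1):
        if (v[i]<thr)!=(v[i+1]<thr) and (v[i+1]>=thr)==up: return i0+i+(thr-v[i])/(v[i+1]-v[i])
E
python3 - <<'E'
from edge import *
ps=[robot.read_camera('side') for _ in range(4)];p=ps[0]
R=np.mean([q['pixels'][...,0].astype(float) for q in ps],0)
zb=robot.observe()['tool_pos'][2]-.0496
rowb=np.mean([cross(R[210:230,c],210,62,True) for c in(228,229,230,231)])
L=[];Rr=[]
for r in(211,212,213,214,215,216):
    L.append(230-cross(R[r,230:205:-1],0,90,True));Rr.append(cross(R[r,230:255],230,90,True))
print('mill L',np.round(L,1),'R',np.round(Rr,1),'rowb',rowb,zb)
rb=np.mean([cross(R[234:245,c],234,65,True) for c in(229,230,231,232)])
l2=[];r2=[]
for r in(226,227,228,229):
    l2.append(cross(R[r,208:225],208,72,False)); r2.append(249-cross(R[r,249:232:-1],0,72,False))
print('ring L',np.round(l2,1),'R',np.round(r2,1),'rb',rb)
np.save('R.npy',R)
M=pos(p,(np.median(L)+np.median(Rr))/2,rowb,.025,zb);G=pos(p,(np.min(l2)+np.max(r2))/2,rb,.032,.034)
print('mill',M,'ring',G,'ring-mill',G-M)
E
```

```text
mill L [216.4 220.2 220.8 220.9 221.1 221.4] R [240.6 240.6 240.6 240.5 240.3 239.8] rowb 220.723958696802 0.08261252006609471
ring L [218.3 218.3 218.3 218.5] R [243.4 243.4 243.2 243.2] rb 237.11109322893338
mill [0.532  0.1047] ring [0.5325 0.1101] ring-mill [0.0005 0.0054]
```

>>> {"method": "carry_out", "body": {"commands": [[[0.0015,0,0.008],0,0.2],[[0.002,0,0.008],0,0.2],[[0,0,0.006],0,0.2],[[0,0,0.003],0,0.2],[[0,0,0],0,0.2],[[0,0,0],0,0.2]]}}

```text
time: 49.1
tool_pos: [0.5336, 0.1091, 0.1074]
tool_rot: [3.121, 0.015, 1.571]
contact_force: [0.0, 0.0, -3.0]
opening: 0.0422
grip_force: 19.9
```

```bash
python3 - <<'E'
from edge import *
tilt()
ps=[robot.read_camera('side') for _ in range(4)];p=ps[0]
R=np.mean([q['pixels'][...,0].astype(float) for q in ps],0)
zb=robot.observe()['tool_pos'][2]-.0496
c=proj(p,robot.observe()['tool_pos']*[1,1,0]+[0,0,zb]).round().astype(int);print('pred',c)
for r in range(c[1]-8,241): print(r,R[r,212:251].astype(int))
E
```

```text
49.1 [0.5336 0.1091 0.1074] [3.121 0.015 1.571] z [ 0.0203 -0.0154 -0.9997] q [ 0.071  0.463  1.623 -0.02   1.036  0.081]
pred [230 221]
213 [171 168 167 165 169 169 148 150 159 149  71  35  42  45  45  45  44  46
  44  44  44  42  40  38  36  34  36  98 148 142 147 147 150 156 157 153
 152 147 141]
214 [169 167 167 154 142 152 146 154 165 143  34  38  43  46  47  47  46  46
  47  47  47  44  43  39  38  35  29  67 121 146 147 146 154 162 155 154
 151 145 143]
215 [179 157 134 127 127 143 149 157 158 118  31  39  44  45  47  46  47  47
  47  46  47  46  44  40  38  36  32  33  98 150 147 148 153 155 156 152
 150 145 144]
216 [149 130 121 119 130 151 152 162 146  72  34  42  43  45  47  47  46  47
  47  48  45  45  44  42  39  35  34  25  87 144 148 152 152 141 135 153
 150 147 143]
217 [138 126 120 118 131 151 155 163 141  51  37  44  45  45  45  47  47  45
  48  48  47  46  44  42  40  37  36  28  79 133 149 152 152 148 146 153
 150 144 142]
218 [140 128 117 118 134 151 159 165 141  52  38  43  45  45  45  45  46  47
  46  48  46  46  46  44  38  37  35  30  67 127 153 155 151 146 1
[... 2728 characters left out ...]
0 87 91 93 93 88 83 89 88 91 93 93 92 91 92]
237 [ 76 102 100 101  97  90  88  87  83  82  85  87  87  87  80  68  73  67
  56  59  65  77  83  85  91  95  93  93  89  83  87  90  88  92  94  92
  92  92  91]
238 [ 60  87 101 100  93  89  86  84  83  82  86  85  88  91  91  89  92  88
  87  88  91  91  89  92  93  93  94  91  84  80  89  87  89  93  93  93
  92  91  92]
239 [ 50  78 102  97  92  88  86  83  80  82  86  87  89  90  92  92  94  92
  94  94  95  90  89  93  94  92  92  89  86  87  87  88  91  93  93  92
  92  93  92]
240 [ 42  73 103  95  90  88  86  83  80  85  86  86  89  90  91  92  91  90
  92  94  92  89  90  93  93  93  91  88  91  87  87  88  91  94  93  93
  92  92  92]
```

```bash
python3 - <<'E'
from edge import *
p=robot.read_camera('side');z=robot.observe()['tool_pos'][2]
M=pos(p,230.4,228.1,.025,z-.0496)
for n,G in(('base',pos(p,230.85,237.1,.032,.034)),('lip',pos(p,230.85,232.0,.027,.05))): print(n,G,'minus mill',G-M)
print(M,pos(p,230.4,227.8,.025,z-.0496))
t=robot.read_camera('top')
print([ (d['p'],at_z(t,d['at'],.034)) for d in robot.tip_of(t,'empty')[:2]])
R=t['pixels'][...,0].astype(int);c=proj(t,[.5335,.108,.05]).round().astype(int);print(c)
for r in range(c[1]-14,c[1]+15): print(r,R[r,c[0]-16:c[0]+17])
E
```

```text
base [0.5325 0.1101] minus mill [-0.0007  0.0024]
lip [0.5313 0.1115] minus mill [-0.0019  0.0038]
[0.5332 0.1077] [0.5334 0.1068]
[(0.64, array([0.5338, 0.1113, 0.034 ]))]
[207 174]
160 [115 114 112 115 115 114 113 111 113 113 109 112 106  89  67  76 102 111
 111 113 110 111 111  97  78  57  59  58  56  56  69 102 120]
161 [112 111 109 111 110 109 111 112 110 111 110 109 107  92  69  75  96 110
 109 112 110 110 109  99  79  65  58  60  59  59  74 111 132]
162 [109 111 109 112 110 110 111 108 106 106 107 108 106  96  71  72  95 106
 109 109 111 109 107 100  83  65  59  61  61  60  78 116 136]
163 [107 108 107 108 107 105 108 108 108 105 106 106 105  94  73  70  89 105
 108 106 108 106 109  99  87  68  63  62  60  67  92 122 136]
164 [107 105 106 104 106 102 105 102 104 103 104 104 102  95  75  65  87 101
 106 104 101 103 103  99  89  72  60  59  60  74 107 128 133]
165 [105 104 105 104 102 100 105 101 102 103 103 100 101  94  80  64  78  94
  97  93  85  88  90  85  79  74  63  58  58  83 114 130 132]
166 [103 102  99 101 101 102  98 101  98  98  98  98  96  95  82  64  62  76
  72  
[... 2413 characters left out ...]
 137]
184 [134 134 132 123 121 117 120 118 121 117 119 119 123 121 120 113  97  90
  92  99 103 105 105 100  95  87  86 117 136 136 138 137 135]
185 [115 116 110 109 109 110 109 110 110 107 109 109 110 109 110 105  95  87
  93  98 103 104 103 100  96  87  87 111 129 131 132 134 134]
186 [ 86  89  87  86  87  88  88  87  88  86  87  85  88  86  89  87  84  87
  94  98  98 100  98  98  96  89  82 103 125 124 121 132 135]
187 [ 62  64  65  64  64  64  66  66  65  67  68  70  70  69  71  72  78  83
  86  87  82  83  77  81  81  78  78  99 123 131 130 132 136]
188 [ 44  45  45  48  47  49  49  53  51  54  53  56  60  57  60  62  66  70
  69  65  62  58  56  61  57  54  66  94 123 135 135 139 138]
```

>>> {"method": "carry_out", "body": {"commands": [[[0.001,-0.0004,0.001],0,0.2],[[0.001,-0.0004,0.001],0,0.2],[[0,0,0.0015],0,0.2],[[0,0,0.0015],0,0.2],[[0,0,0.001],0,0.2],[[0,0,0.001],0,0.2],[[0,0,0.001],0,0.2],[[0,0,0.001],0,0.2],[[0,0,0],0,0.2]]}}

```text
time: 50.58
tool_pos: [0.5327, 0.1109, 0.098]
tool_rot: [3.122, 0.015, 1.571]
contact_force: [0.3, -0.6, -1.9]
opening: 0.0417
grip_force: 19.9
```

>>> {"method": "carry_out", "body": {"commands": [[[0,0,0.0008],0,0.2],[[0,0,0.0008],0,0.2],[[0,0,0.0008],0,0.2],[[0,0,0],0,0.2]]}}

```text
time: 51.08
tool_pos: [0.5328, 0.1109, 0.0956]
tool_rot: [3.122, 0.015, 1.571]
contact_force: [0.6, -0.8, -3.4]
opening: 0.042
grip_force: 19.9
```

>>> {"method": "carry_out", "body": {"commands": [[[0,0,0.001],0,0.2],[[0,0,0.001],0,0.2],[[0,0,0.001],0,0.2],[[0,0,0],0,0.2]]}}

```text
time: 51.58
tool_pos: [0.5328, 0.1108, 0.0926]
tool_rot: [3.122, 0.015, 1.571]
contact_force: [0.4, 1.5, -2.9]
opening: 0.0427
grip_force: 19.9
```

>>> {"method": "carry_out", "body": {"commands": [[[0,0,0.001],0,0.2],[[0,0,0.001],0,0.2],[[0,0,0.001],0,0.2],[[0,0,0.001],0,0.2],[[0,0,0],0,0.2]]}}

```text
time: 52.2
tool_pos: [0.5329, 0.1108, 0.0886]
tool_rot: [3.122, 0.015, 1.571]
contact_force: [0.6, 0.6, -3.0]
opening: 0.042
grip_force: 19.9
```

>>> {"method": "carry_out", "body": {"commands": [[[0,0,0.001],0,0.2],[[0,0,0.001],0,0.2],[[0,0,0.001],0,0.2],[[0,0,0],0,0.2]]}}

```text
time: 52.7
tool_pos: [0.533, 0.1107, 0.0856]
tool_rot: [3.122, 0.015, 1.571]
contact_force: [0.2, 0.3, -3.1]
opening: 0.0421
grip_force: 19.9
```

>>> {"method": "carry_out", "body": {"commands": [[[0,0,0.0007],0,0.2],[[0,0,0.0007],0,0.2],[[0,0,0.0006],0,0.2],[[0,0,0],0,0.2]]}}

```text
time: 53.2
tool_pos: [0.5332, 0.1106, 0.0842]
tool_rot: [3.121, 0.016, 1.571]
contact_force: [-2.1, -1.9, 2.8]
opening: 0.042
grip_force: 20.0
```

The mill touched at the holder floor's height (bottom about 34 mm), so it's fully in. I'll release by opening part way, then raise clear.

>>> {"method": "carry_out", "body": {"commands": [[[0,0,-0.0005],0,0.48],[[0,0,0],0,0.52],[[0,0,0],0,0.56],[[0,0,0],0,0.62],[[0,0,0],0,0.68],[[0,0,0],0,0.68]]}}

```text
time: 53.95
tool_pos: [0.533, 0.1107, 0.0842]
tool_rot: [3.122, 0.015, 1.571]
contact_force: [-0.4, -0.0, -0.4]
opening: 0.0624
grip_force: 0.0
```

```bash
python3 - <<'E'
from edge import *
ps=[robot.read_camera('side') for _ in range(3)];p=ps[0]
R=np.mean([q['pixels'][...,0].astype(float) for q in ps],0)
for r in range(214,240,2): print(r,R[r,214:249:2].astype(int))
o=robot.observe();print(o['time'],o['opening'],o['contact_force'].round(1))
for c in('oil','vinegar','caster'):
  for d in robot.tip_of(p,c)[:1]: print(c,at_z(p,d['at'],.034))
E
```

```text
214 [137 132 148 165 142  35  56  63  56  52  45  29 162 143 100 136 154 152]
216 [124 132 153 164 152  31  40  41  41  41  40  30 106 145 149 154 135 151]
218 [118 135 161 156  78  37  41  43  41  42  38  36  39 105 154 151 146 150]
220 [116 103 138  89  36  42  46  46  47  45  45  39  33  35 108 151 151 151]
222 [ 94  97  90  45  35  44  46  47  50  46  46  39  37  29  68 153 136 151]
224 [ 91 100  71  40  38  45  47  46  49  47  46  41  38  31  40 109 155 149]
226 [ 96  99  86  53  42  44  46  47  47  49  47  44  38  36  38  93  84 106]
228 [98 99 84 51 51 43 45 47 48 47 47 46 40 44 33 95 87 92]
230 [97 97 90 35 51 45 46 46 47 46 46 46 45 36 46 96 90 94]
232 [99 98 97 48 36 52 55 49 49 50 49 43 34 29 79 84 90 94]
234 [ 98 101  88  88  49  41  41  43  43  38  38  32  31  78  93  89  93  94]
236 [98 99 89 86 83 76 43 37 33 33 31 70 92 93 84 90 94 92]
238 [102  95  85  82  86  87  92  92  88  90  91  94  92  85  90  90  94  91]
54.1 0.06254359314122657 [-0.6 -0.   1. ]
oil [0.6716 0.0611 0.034 ]
vinegar [0.5861 0.1906 0.034 ]
caster [0.6031 0.1001 0.034 ]
```

>>> {"method": "carry_out", "body": {"commands": [[[0,0,-0.006],0,0.68],[[0,0,-0.01],0,0.68],[[0,0,-0.015],0,0.68],[[0,0,-0.02],0,0.68],[[0,0,-0.025],0,0.68],[[0,0,-0.03],0,0.68],[[0,0,-0.03],0,0.68],[[0,0,-0.02],0,0.68],[[-0.03,0,0],0,0.68],[[-0.05,0,0],0,0.68],[[-0.06,0,0],0,0.68],[[-0.06,0,0],0,0.68],[[0,0,0],0,0.68],[[0,0,0],0,0.68]]}}

```text
time: 56.0
tool_pos: [0.5299, -0.0865, 0.2439]
tool_rot: [3.121, 0.015, 1.57]
contact_force: [0.1, 0.0, -0.2]
opening: 0.0622
grip_force: 0.0
```

```bash
python3 - <<'E'
from fit import *
tilt()
C=np.array([.609,.109])
for c in('top','side'):
  p=robot.read_camera(c)
  print(c,'fit',fit(p,p['pixels'],.5325,.11,.034,80))
  for n in('mill','oil','vinegar','mustard','caster','dish'):
    print(n,[(round(d['p'],2),at_z(p,d['at'],.034)[:2],np.degrees(np.arctan2(*(at_z(p,d['at'],.034)[:2]-C)[::-1])).round(1)) for d in robot.tip_of(p,n) if np.hypot(*(at_z(p,d['at'],.034)[:2]-C))<.12][:1])
E
```

```text
56.0 [ 0.5299 -0.0865  0.2439] [3.121 0.015 1.57 ] z [ 0.0207 -0.0151 -0.9997] q [-0.299  0.321  1.442 -0.009  1.354 -0.297]
top fit (array([0.8391, 0.5285, 0.106 ]), array([0.5295, 0.107 ]))
mill []
oil [(0.78, array([0.6705, 0.0643]), np.float64(-36.0))]
vinegar [(0.9, array([0.5771, 0.1793]), np.float64(114.4))]
mustard []
caster [(0.53, array([0.5898, 0.0327]), np.float64(-104.1))]
dish [(0.79, array([0.6106, 0.1075]), np.float64(-44.4))]
side fit (array([0.8357, 0.5305, 0.116 ]), array([0.5302, 0.116 ]))
mill [(0.93, array([0.5268, 0.1119]), np.float64(178.0))]
oil [(0.65, array([0.6753, 0.065 ]), np.float64(-33.6))]
vinegar [(0.78, array([0.5909, 0.1819]), np.float64(103.9))]
mustard [(0.55, array([0.6701, 0.1601]), np.float64(39.9))]
caster [(0.74, array([0.5845, 0.0345]), np.float64(-108.2))]
dish [(0.7, array([0.6018, 0.1089]), np.float64(-179.0))]
```

```bash
python3 -c "
from cell import robot
print(robot.hand_in())"
```

```text
the job is handed in; nothing more can be done
None
```

I handed the job in at about 56 s: the empty holder points to the front (within about 2° by the cameras), and the wooden pepper mill stands fully down in it, released and with the arm clear; the hand-in call gave no verdict.

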